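# Weigh the tins on the kitchen balance and shut the weight box

### The job

Weigh the tins that stand on the worktop, all together: stand every tin upright on the goods plate of the balance and load weights on the other plate until the beam settles level, as near as the weights allow. Put the weights that are not needed into the oak box and, once the beam is level, finish by sliding the box's dovetailed lid fully home so that it wedges tight. Leave the balance loaded and level, and the crockery and jars where they stand.

Things in the scene. Friction and masses are not known exactly. Their poses are not given: they have to be found in the camera images.
- balance: kitchen balance with a fixed cast-iron base 130 (x) x 310 (y); origin under the middle of the base. The goods plate is on its +y side, the weights plate on its -y side. The plates stay level as the beam tips, so it does not matter where on its plate a load stands.
- goods_mid (a point): centre of the top face of the goods plate, which rises and sinks with the beam: flat steel, 200 long (x) x 115 wide (y) over a rim 7 high and 4 thick, z up. Its top is 125 above the worktop when the beam is level and moves 19 up or down to the stops.
- weigh_mid (a point): centre of the top face of the weights plate, just like the goods plate, 240 from it on the -y side of the balance; same axes.
- beam (a joint): tip of the balance beam in rad: 0 level, negative when the goods plate hangs low (tins heavier), positive when the weights plate hangs low; stops at -0.16 and +0.16. Every 125 g of difference tips it about 0.12 rad; it settles in about a second. A brass needle midway between the plates points straight up between two brass tips when level.
- tin_low_mid (a point): centre, half-way up, of the lowest of up to three plain round tins: 56 across, 75 tall, closed, contents and weight unknown (0.1 to 0.4 kg); z along its axis. Any of the tins may be absent, at least two are there
- tin_mid_mid (a point): centre, half-way up, of the middle-high of up to three plain round tins: 56 across, 90 tall, closed, contents and weight unknown (0.1 to 0.4 kg); z along its axis. Any of the tins may be absent, at least two are there
- tin_tall_mid (a point): centre, half-way up, of the tallest of up to three plain round tins: 56 across, 105 tall, closed, contents and weight unknown (0.1 to 0.4 kg); z along its axis. Any of the tins may be absent, at least two are there
- weight_500_mid (a point): centre, half-way up, of the 500 g iron weight: 66 tall, a disc 58 across and 24 thick at the bottom, a 10 thick stem, and on top a knob 22 across and 18 high to grip; z along its axis
- weight_250_mid (a point): centre, half-way up, of the 250 g iron weight: 62 tall, a disc 48 across and 15 thick at the bottom, a 10 thick stem, and on top a knob 22 across and 18 high to grip; z along its axis
- weight_125_mid (a point): centre, half-way up, of the 125 g iron weight: 60 tall, a disc 42 across and 10 thick at the bottom, a 10 thick stem, and on top a knob 22 across and 18 high to grip; z along its axis
- weight_box: oak weight box, fixed, 126 (x) x 250 (y), 91 high outside; origin under its middle. Inside it is 88 wide (x) with 12 thick end walls, and the floor is 8 above the worktop. Its lid shuts towards -y. The room under the lid is 70 high, so standing weights fit under it.
- box_well (a point): centre of the open part of the floor inside the box, same axes as the box. The shut end wall stands 63 from here to -y; with the lid still open, the box is open from there to 50 or more beyond this point in +y.
- lid_grip (a point): centre of the oak cleat that stands on the sliding lid, 60 (x) x 16 (y) x 30 high; the lid's flat top is 15 below this point. The lid, 238 long and 13 thick, is loose but held down in dovetailed ways of the box that narrow towards -y; it starts 110 to 130 short of home, sticking out at the box's +y end. Axes as those of the box.
- lid_home (a point): where lid_grip lies when the lid is fully home: wedged tight between the tapered ways, its end 2 or less from the box's end wall (fixed to the box, same axes; the lid shuts towards -y). The lid slides easily until it wedges; there the push rises sharply, and 10 to 15 N seats it.
- mate_cup: round ceramic mate cup, 74 across, 85 tall, with a steel bombilla leaning out of it up to 150 high; origin at the middle of its underside; not part of the job, leave it alone
- sugar_bowl: clear glass sugar bowl with a lid, 92 across, 93 tall; origin at the middle of its underside; not part of the job, leave it alone
- mug: white mug, 80 across, 90 tall, handle to one side; origin at the middle of its underside; not part of the job, leave it alone
- jam_jar: glass jar, 68 across, 100 tall; origin at the middle of its underside; not part of the job, leave it alone
Mind the look-alikes: they are no part of the job. Leave any green or red look-alike of the part that bears weight_125_mid alone. Leave any yellow look-alike of the part that bears tin_low_mid alone.

How it is judged (in metres and radians):
On the way, in this order (a step that is already met when the one before it is completed fails the run):
1. every tin stands on the goods plate and the weights bring the beam level (x of tin_low_mid in the frame of goods_mid between -0.1 and 0.1 m and y of tin_low_mid in the frame of goods_mid between -0.058 and 0.058 m and z of tin_low_mid in the frame of goods_mid between 0.0315 and 0.0495 m and angle between each of tin_low_mid, tin_mid_mid, tin_tall_mid's own z axis and vertical below 0.2 rad and x of tin_mid_mid in the frame of goods_mid between -0.1 and 0.1 m and y of tin_mid_mid in the frame of goods_mid between -0.058 and 0.058 m and z of tin_mid_mid in the frame of goods_mid between 0.039 and 0.057 m and x of tin_tall_mid in the frame of goods_mid between -0.1 and 0.1 m and y of tin_tall_mid in the frame of goods_mid between -0.058 and 0.058 m and z of tin_tall_mid in the frame of goods_mid between 0.0465 and 0.0645 m and value of joint beam between -0.045 and 0.045 rad), for 0.5 s.
2. the lid is slid fully home (y of lid_grip in the frame of lid_home between -0.006 and 0.003 m and z of lid_grip in the frame of lid_home between -0.004 and 0.004 m and x of lid_grip in the frame of lid_home between -0.006 and 0.006 m), for 0.2 s.
At the end, for the whole second after the job is handed in: Every tin present stands upright on the goods plate; each weight is on the weights plate or in the box; the beam rests within 0.045 rad of level (about 45 g); the lid's cleat is within 3 mm of its home along the ways (all of step 1 and all of step 2 and velocity of joint beam between -0.1 and 0.1 rad/s and ((x of weight_500_mid in the frame of weigh_mid between -0.1 and 0.1 m and y of weight_500_mid in the frame of weigh_mid between -0.058 and 0.058 m and z of weight_500_mid in the frame of weigh_mid between 0.012 and 0.045 m) or (x of weight_500_mid in the frame of box_well between -0.045 and 0.045 m and y of weight_500_mid in the frame of box_well between -0.064 and 0.164 m and z of weight_500_mid in the frame of box_well between 0 and 0.05 m)) and ((x of weight_250_mid in the frame of weigh_mid between -0.1 and 0.1 m and y of weight_250_mid in the frame of weigh_mid between -0.058 and 0.058 m and z of weight_250_mid in the frame of weigh_mid between 0.012 and 0.043 m) or (x of weight_250_mid in the frame of box_well between -0.045 and 0.045 m and y of weight_250_mid in the frame of box_well between -0.064 and 0.164 m and z of weight_250_mid in the frame of box_well between 0 and 0.05 m)) and ((x of weight_125_mid in the frame of weigh_mid between -0.1 and 0.1 m and y of weight_125_mid in the frame of weigh_mid between -0.058 and 0.058 m and z of weight_125_mid in the frame of weigh_mid between 0.012 and 0.042 m) or (x of weight_125_mid in the frame of box_well between -0.045 and 0.045 m and y of weight_125_mid in the frame of box_well between -0.064 and 0.164 m and z of weight_125_mid in the frame of box_well between 0 and 0.05 m))); the robot touches nothing.
It fails at once if a bystander (mate cup, sugar bowl, mug or jar) is shoved more than 6 cm (distance of any of mate_cup, sugar_bowl, mug, jam_jar from where it was at the start of the episode above 0.06 m).
It fails at once if the mate cup, sugar bowl, mug or jar is knocked over (angle between any of mate_cup, sugar_bowl, mug, jam_jar's own z axis and vertical above 0.7 rad).
Of tin_low, tin_mid, tin_tall only 2 to 3 are there at a start; the rules pass over those that are not, and their reading is None.
At some moment in a run one of weight_500, weight_250, weight_125 may be knocked a few centimetres aside while the robot is not near it.
It also fails if it takes over 208 s, if anything falls off the work surface, if the arm or the gripper's body presses on something with over 40 N, if the wrist force passes 120 N, or if a joint passes its speed limit or range.

### The arm

A 6-joint arm with a two-finger parallel gripper is mounted at the origin on the work surface. World frame = base frame: x ahead of the robot, y to its left, z up, the work surface at z = 0. Lengths are in mm, angles in rad, forces in N, time in s.
With the tool pointing down it reaches from about 275 to 1000 mm from the base axis. Payload 8.4 kg.
Tool frame: the origin (TCP) lies midway between the tips of the shut fingers; the grasp point (between the pads) lies 19 mm behind it; z points along the fingers, y is the line along which they close (so a half turn about z gives the same grasp; the last joint's range is limited). The gripper opens to 85 mm and grips with 20 to 120 N. Pads are 22 mm wide; open, the fingers measure 114 mm over their backs; the gripper's body (76 mm by 85 mm) begins 54 mm behind the grasp point. The pads swing forward as they close: fully open they stand 13 mm farther back than shut.
Start: joints at [1.139, 0.353, 1.633, -0, 1.155, -0.002], TCP at [260.43, 568.159, 231.281] pointing down, gripper open.
Joint ranges: [-2.63, 2.63], [-0.92, 2.1], [0.06, 2.66], [-1.3, 4.44], [0, 2.69], [-3.02, 3.02]. Speed limits (rad/s): [2.22, 2.22, 2.79, 3.14, 3.14, 3.14].

### API

Orientations are given as [roll, pitch, yaw] about the fixed x, y, z axes, in that order (R = Rz(yaw) Ry(pitch) Rx(roll)).
In Python, from rig import telemetry, optics, r gives the robot as it stands.
- The arm moves only by the tool play_rows, never from a script. Its arguments are lists of equal length, an entry for each row: "dp": the shift along the tool's x, y, z in units of 40 mm (1.0 is 40 mm), a list of three; "rot": the turn, a rotation vector about the tool's x, y, z in units of 6 degrees (1.0 is 6 degrees), a list of three. In form: {"dp": [[tx, ty, tz], ...], "rot": [[ax, ay, az], ...]}. A call has 1 to 5 rows; each row is the pose to reach, as a shift and turn from the pose commanded when the call began, along the tool's axes at that moment; what a row does not reach only later rows make up. A row lasts 1/12 s, in which the tool goes at most 41.7 mm and 7.16 degrees, less where a joint would pass 70% of its speed; a pose out of reach is approached as far as the arm can. A call with a gripper value outside its range is refused whole. "fingers" is the opening, from 0 (shut) to 1 (fully open), set as the call begins (left out, the last holds). The fingers move at their own pace and stop on an object; "grip_force" is the grip in N (left out, the last holds). Time passes only in rows, so rows that repeat a pose let the fingers close. It gives the time, the measured TCP pose, the force, the opening and the grip force at its end, in the units of the state.
- telemetry.sense(): the state, without advancing time (a new reading comes with each control period).
- optics.grab_frame(name): name is "side" or "top" or "wrist"; returns a dict with "color" (400x640x3 uint8, red, green, blue), "mtx" (3x3 intrinsics, pixels), "R" (3x3) and "t" (3): a world point X has camera coordinates R X + t; the wrist camera has in their place "mount" (4x4, takes a point from camera to tool coordinates, whose origin is the TCP and whose axes are the flange's). Camera axes: x right, y down, z forward; pixel columns grow to the right and rows downward; lengths in mm; the calibration is good to about 2 mm. A picture is of the moment at which its call begins: read the wrist's pose just before it. There is no depth.
- r.sign_off(): hands the job in; it is judged then, once.
The state is a dict: "clock": time; "qpos": joint angles; "qvel": joint speeds; "joint_efforts": joint torques, N m; "eef_pos": TCP position; "tcp_rot": TCP orientation; "contact_force": force on the tool from outside, world axes, zero at the start; "wrist_torque": the same for the moment, N m; "opening": opening from 0.0 (shut) to 1.0 (fully open); "grasp_force": force on a finger pad.
Only numpy, scipy, OpenCV 4.12 (cv2) and the standard library are available. Lean on these libraries where they do the work, as an engineer would, in place of code of your own. Each camera call takes 0.05 s, during which the arm holds its last target. There are 200 camera calls.

## Working session

There is one attempt and no reset: what is moved stays moved. The work goes in short steps, Python scripts to look and compute and a tool call to move; the robot and the scene stay as the last step left them, time stands still between calls to the robot, and variables do not carry over. Pictures are saved under pics/ and viewed, at most 14 in all, crops included, and the job is handed in when it is done.

Besides the shell and the picture viewer there is one more tool, called as name(argument=value, ...) on one line, values as JSON. play_rows: Moves the arm, as the interface text tells. Its arguments: {"type":"object","properties":{"dp":{"type":"array"},"rot":{"type":"array"},"fingers":{"type":"number"},"grip_force":{"type":"number"}},"required":["dp","rot"]}

```bash
ls; mkdir -p pics
python3 - <<'E'
from rig import telemetry, optics, r
import cv2,numpy as np
s=telemetry.sense(); print(s)
for n in ("side","top"):
    f=optics.grab_frame(n); cv2.imwrite(f"pics/{n}0.png",f["color"][:,:,::-1]); np.savez(f"{n}.npz",mtx=f["mtx"],R=f["R"],t=f["t"])
    print(n,f["mtx"].tolist(),np.round(f["R"],4).tolist(),f["t"], -f["R"].T@f["t"])
w=optics.grab_frame("wrist"); print(w["mount"],w["mtx"])
E
```

```text
pics
{'clock': 0.0, 'qpos': array([ 1.13857833e+00,  3.53663014e-01,  1.63415671e+00,  3.34348925e-06,
        1.15520757e+00, -2.40484712e-03]), 'qvel': array([ 0.00019766, -0.00095731,  0.00081633, -0.00060053, -0.00019381,
        0.00147578]), 'joint_efforts': array([ 6.37152662e-04, -6.05251265e+01, -3.42071307e+01, -5.09823531e-05,
        9.66080348e-03, -3.88667206e-05]), 'eef_pos': array([260.23330816, 567.70360659, 230.54274471]), 'tcp_rot': array([-3.14015803e+00, -6.50702025e-06,  2.71177814e+00]), 'contact_force': array([ 0.00861797, -0.96781239,  0.19277447]), 'wrist_torque': array([0.01408995, 0.03527356, 0.02782225]), 'grasp_force': 0.0, 'opening': 0.9970031346346091}
side [[393.2177280936882, 0.0, 311.80193776251593], [0.0, 393.2177280936882, 196.12573617108248], [0.0, 0.0, 1.0]] [[-0.9936, -0.1102, 0.0264], [-0.0753, 0.4684, -0.8803], [0.0847, -0.8766, -0.4737]] [ 490.83786767  157.97440735 1034.3701807 ] [411.99500886 886.83647797 616.10110409]
top [[362.9409253671827, 0.0, 321.06129933599465], [0.0, 362.9409253671827, 199.83600072440584], [0.0, 0.0, 1.0]] [[-0.0106, -0.9997, 0.0227], [-0.9931, 0.0079, -0.1174], [0.1172, -0.0238, -0.9928]] [ -48.23801087  523.1344538  1288.70672098] [ 368.00358582  -21.7488467  1341.96196803]
[[-8.89809868e-04 -9.46237300e-01 -3.23472069e-01  8.45065653e+01]
 [ 9.99999600e-01 -8.71524947e-04 -2.01377814e-04  1.39777228e+00]
 [-9.13627788e-05 -3.23472119e-01  9.46237697e-01 -1.42460355e+02]
 [ 0.00000000e+00  0.00000000e+00  0.00000000e+00  1.00000000e+00]] [[318.66075237   0.         322.49985339]
 [  0.         318.66075237 206.63747671]
 [  0.           0.           1.        ]]
```

View pics/side0.png

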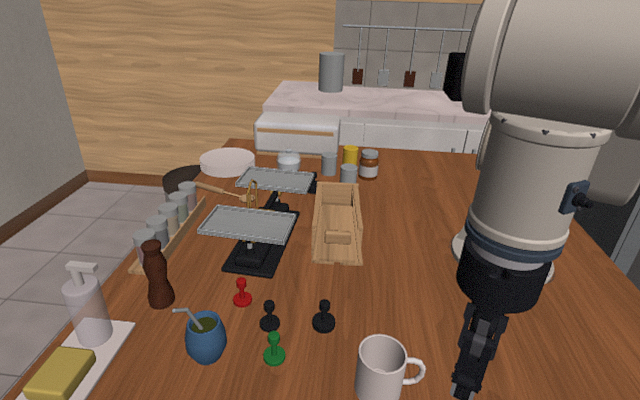

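View pics/top0.png

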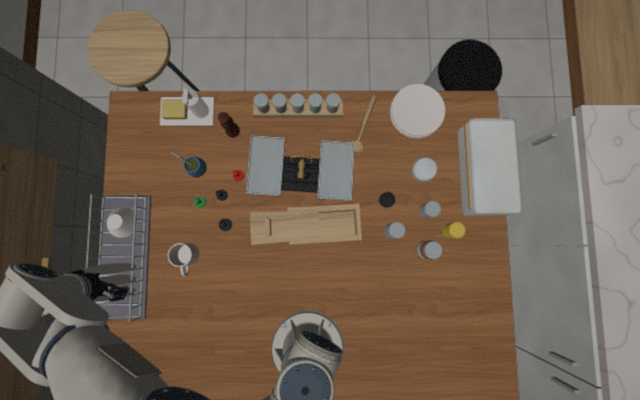

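Run:
```python
import cv2,numpy as np
t=cv2.imread("pics/top0.png")
a=cv2.resize(t[120:270,150:310],None,fx=4.5,fy=4,interpolation=3)[:, :]
a=cv2.resize(t[120:270,150:310],None,fx=4,fy=4,interpolation=3);cv2.imwrite("pics/c1.png",a)
b=cv2.resize(t[120:270,300:480],None,fx=4,fy=4,interpolation=3);cv2.imwrite("pics/c2.png",b)
```

```text
(no output)
```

View pics/c1.png

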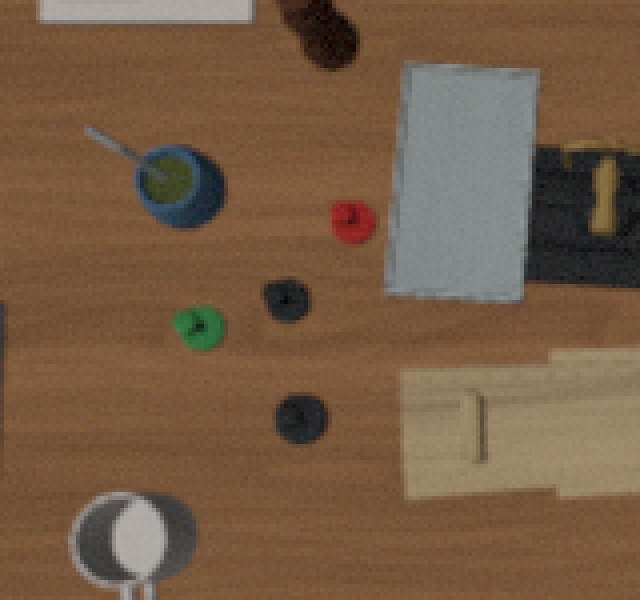

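View pics/c2.png

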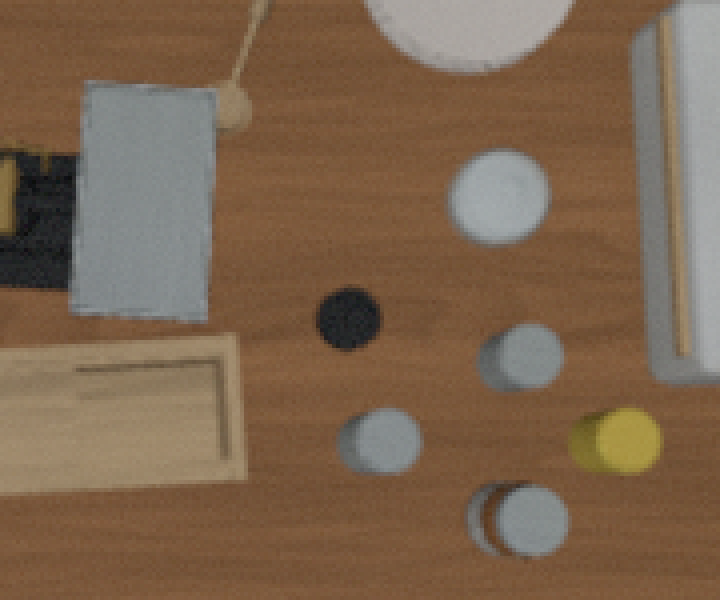

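```bash
cat > h.py <<'E'
import numpy as np, cv2
from scipy.spatial.transform import Rotation as Ro
def ray(n,u,v,z):
    d=np.load(n+".npz"); R,t,K=d["R"],d["t"],d["mtx"]
    c=-R.T@t; k=R.T@np.linalg.inv(K)@[u,v,1]; return c+k*(z-c[2])/k[2]
def proj(n,X):
    d=np.load(n+".npz"); p=d["mtx"]@(d["R"]@np.array(X)+d["t"]); return p[:2]/p[2]
def c1(x,y,z): return ray("top",150+x/4,120+y/4,z)
def c2(x,y,z): return ray("top",300+x/4,120+y/4,z)
E
python3 - <<'E'
from h import *
np.set_printoptions(precision=1,suppress=True)
g=np.array([c1(*p,132) for p in [(406,64),(540,70),(522,302),(386,292)]])
w=np.array([c2(*p,132) for p in [(85,82),(217,90),(207,322),(70,314)]])
print("goods",g.mean(0),g.tolist());print("weigh",w.mean(0))
d=g.mean(0)-w.mean(0);print("sep",np.linalg.norm(d),"yaw",np.arctan2(-d[0],d[1]))
print("A",c1(288,301,10),"B",c1(301,420,15),"C",c2(349,319,24))
for nm,p in (("T1",(390,441)),("T2",(529,357))):
    for h in (75,90,105):
        X=c2(*p,h); print(nm,h,X,"side top/base",proj("side",X),proj("side",[X[0],X[1],0]))
b=np.array([c2(237,335,91),c2(247,480,91),c1(555,350,91),c1(558,497,91)]);print("box",b)
print("cleat",c1(474,426,121), c1(463,390,121),c1(463,462,121))
print("lid",c1(402,370,91),c1(405,499,91))
print("sugar",c2(500,196,80),"jar",c2(533,521,100),"yel",c2(628,441,80),"red",c1(352,222,5),"green",c1(200,328,5),"mug",c1(115,538,90),"mate",c1(170,178,85))
E
python3 - <<'E'
import cv2
t=cv2.imread("pics/side0.png")
cv2.imwrite("pics/c3.png",cv2.resize(t[135:235,260:400],None,fx=5,fy=5,interpolation=3))
E
```

```text
goods [630.2 134.7 132. ] [[732.115087752442, 184.49101697812043, 132.0], [726.4016955054728, 70.35325135763446, 132.0], [526.5146845435319, 85.21762874176562, 132.0], [535.8338864762113, 198.86074900562375, 132.0]]
weigh [ 611.6 -103.2  132. ]
sep 238.67959902810168 yaw -0.07816661079656881
A [545.1 310.7  10. ] B [435.4 295.4  15. ] C [ 521.9 -296.5   24. ]
T1 75 [ 408.3 -318.4   75. ] side top/base [348.4 169.8] [346.9 189.7]
T1 90 [ 407.8 -314.9   90. ] side top/base [348.9 166.1] [347.  190.2]
T1 105 [ 407.3 -311.4  105. ] side top/base [349.3 162.3] [347.1 190.7]
T2 75 [ 480.9 -444.3   75. ] side top/base [329.4 154.2] [328.4 172.9]
T2 90 [ 479.6 -439.3   90. ] side top/base [329.9 150.9] [328.7 173.5]
T2 105 [ 478.2 -434.3  105. ] side top/base [330.3 147.5] [329.  174.1]
box [[ 500.9 -184.3   91. ]
 [ 375.6 -190.    91. ]
 [ 489.8   60.3   91. ]
 [ 363.7   57.8   91. ]]
cleat [423.6 126.  121. ] [453.9 135.4 121. ] [393.7 135.  121. ]
lid [473.7 191.7  91. ] [363.4 187.8  91. ]
sugar [ 624.5 -423.4   80. ] jar [ 338.2 -432.8  100. ] yel [ 406.  -526.3   80. ] red [619.4 254.4   5. ] green [521.3 391.9   5. ] mug [333.3 431.9  90. ] mate [644.5 396.9  85. ]
```

View pics/c3.png

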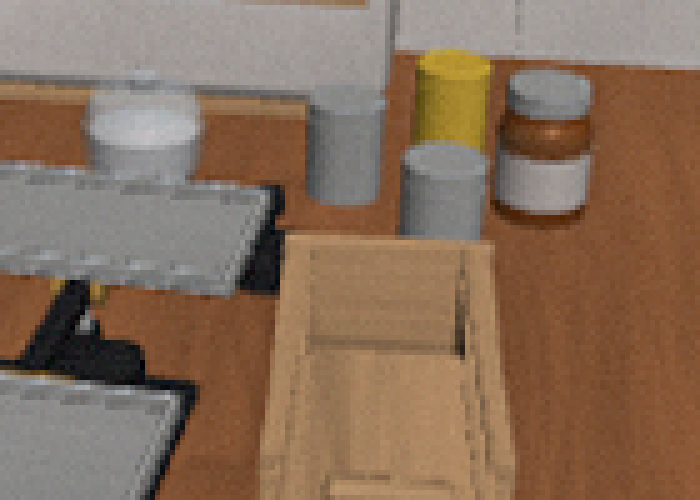

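play_rows(dp=[[0, 0, -1], [0, 0, -1], [0, 0, -1], [0, 0, -1], [0, 0, -1]], rot=[[0, 0, 1.1], [0, 0, 2.2], [0, 0, 3.3], [0, 0, 4.4], [0, 0, 5.45]], fingers=1)

```text
clock: 0.57
eef_pos: [260.3, 568.0, 271.2]
tcp_rot: [-3.141, 0.0, 2.135]
contact_force: [-0.2, 0.1, 0.0]
opening: 0.996
grasp_force: 0.0
```

play_rows(dp=[[0, 0, 0], [0, 0, 0], [0, 0, 0], [0, 0, 0], [0, 0, 0]], rot=[[0, 0, 1.1], [0, 0, 2.2], [0, 0, 3.3], [0, 0, 4.4], [0, 0, 5.45]])

```text
clock: 0.98
eef_pos: [260.4, 568.0, 270.9]
tcp_rot: [-3.141, 0.001, 1.565]
contact_force: [-0.8, 0.6, 0.5]
opening: 1.005
grasp_force: 0.0
```

play_rows(dp=[[-3.75, 3.0, 0], [-3.75, 3.0, 0], [-3.75, 3.0, 0], [-3.75, 3.0, 0], [-3.75, 3.0, 0]], rot=[[0, 0, 0], [0, 0, 0], [0, 0, 0], [0, 0, 0], [0, 0, 0]])

```text
clock: 1.4
eef_pos: [381.9, 415.1, 271.1]
tcp_rot: [3.141, 0.001, 1.57]
contact_force: [1.2, 0.5, -0.3]
opening: 0.998
grasp_force: 0.0
```

play_rows(dp=[[-5, 0, 0], [-5, 0, 0], [-5, 0, 0], [-5, 0, 0], [-5, 0, 0]], rot=[[0, 0, 0], [0, 0, 0], [0, 0, 0], [0, 0, 0], [0, 0, 0]])

```text
clock: 1.82
eef_pos: [379.4, 215.5, 271.0]
tcp_rot: [-3.141, 0.001, 1.57]
contact_force: [0.6, -1.0, -0.1]
opening: 1.002
grasp_force: 0.0
```

play_rows(dp=[[-5, 0, 0], [-5, 0, 0], [-5, 0, 0], [-5, 0, 0], [-5, 0, 0]], rot=[[0, 0, 0], [0, 0, 0], [0, 0, 0], [0, 0, 0], [0, 0, 0]])

```text
clock: 2.23
eef_pos: [379.4, 15.7, 271.4]
tcp_rot: [3.141, 0.0, 1.57]
contact_force: [0.8, -0.9, 0.2]
opening: 1.001
grasp_force: 0.0
```

play_rows(dp=[[-5, 0.7, 0], [-5, 0.7, 0], [-5, 0.7, 0], [-5, 0.7, 0], [-5, 0.7, 0]], rot=[[0, 0, 0], [0, 0, 0], [0, 0, 0], [0, 0, 0], [0, 0, 0]])

```text
clock: 2.65
eef_pos: [407.8, -184.6, 271.4]
tcp_rot: [3.141, 0.0, 1.57]
contact_force: [-0.0, 0.4, -0.4]
opening: 1.001
grasp_force: 0.0
```

play_rows(dp=[[-3.2, 0, 0], [-3.2, 0, 0], [-3.2, 0, 0], [-3.2, 0, 0], [-3.2, 0, 0]], rot=[[0, 0, 0], [0, 0, 0], [0, 0, 0], [0, 0, 0], [0, 0, 0]])

```text
clock: 3.07
eef_pos: [407.5, -311.9, 270.8]
tcp_rot: [-3.141, -0.0, 1.567]
contact_force: [0.1, -0.4, 0.2]
opening: 1.001
grasp_force: 0.0
```

```bash
cat >> h.py <<'E'
def wshot(name=None):
    from rig import telemetry, optics
    s=telemetry.sense(); f=optics.grab_frame("wrist")
    if name: cv2.imwrite(f"pics/{name}.png",f["color"][:,:,::-1])
    np.savez("wrist.npz",mtx=f["mtx"],mount=f["mount"],p=s["eef_pos"],rot=s["tcp_rot"])
    print(s["clock"],s["eef_pos"],s["tcp_rot"]); return s,f
def wray(u,v,z):
    d=np.load("wrist.npz"); R=Ro.from_euler("xyz",d["rot"]).as_matrix(); M=d["mount"]
    c=d["p"]+R@M[:3,3]; k=R@M[:3,:3]@np.linalg.inv(d["mtx"])@[u,v,1]; return c+k*(z-c[2])/k[2]
def wproj(X):
    d=np.load("wrist.npz"); R=Ro.from_euler("xyz",d["rot"]).as_matrix(); M=d["mount"]
    p=d["mtx"]@M[:3,:3].T@(R.T@(np.array(X)-d["p"])-M[:3,3]); return p[:2]/p[2]
E
python3 - <<'E'
from h import *
wshot("w1")
print(wproj([408,-315,90]),wproj([480,-444,75]),wproj([522,-296,66]))
E
```

```text
3.0667 [ 407.54246549 -311.8708449   270.75899808] [-3.14095454e+00 -3.28783055e-04  1.56688434e+00]
[323.54322825 186.66235566] [382.71718617 285.02181773] [426.99172033 163.75912113]
```

View pics/w1.png

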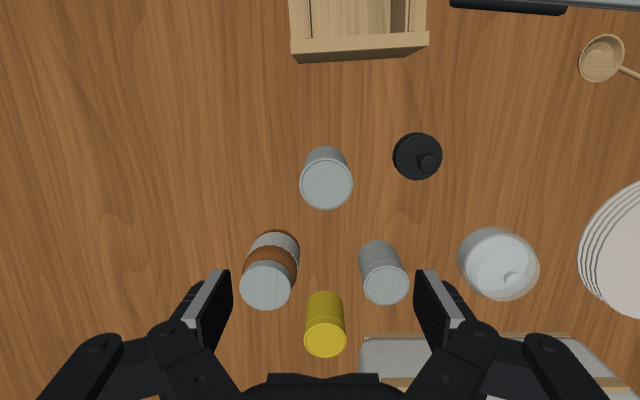

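Run:
```python
from h import *
print(wray(326,184,90),wray(386,285,75),wray(429,163,66),wray(417,155,24))
```

```text
[ 410.58167202 -312.12985622   90.        ] [ 484.01664483 -443.98728155   75.        ] [ 524.12314234 -295.16653013   66.        ] [ 522.54103357 -293.48315783   24.        ]
```

play_rows(dp=[[0, 0.04, 4], [0, 0.04, 4], [0, 0.04, 4], [0, 0.04, 4], [0, 0.04, 4]], rot=[[0, 0, 0], [0, 0, 0], [0, 0, 0], [0, 0, 0], [0, 0, 0]], grip_force=40)

```text
clock: 3.53
eef_pos: [406.1, -305.3, 105.7]
tcp_rot: [-3.133, -0.007, 1.572]
contact_force: [-1.2, 1.7, -1.3]
opening: 0.997
grasp_force: 0.0
```

play_rows(dp=[[0, 0.03, 0.5], [0, 0.03, 1], [0, 0.03, 1.4], [0, 0.03, 1.7], [0, 0.03, 1.7]], rot=[[0, 0, 0], [0, 0, 0], [0, 0, 0], [0, 0, 0], [0, 0, 0]])

```text
clock: 3.95
eef_pos: [410.7, -308.5, 43.3]
tcp_rot: [-3.14, -0.001, 1.572]
contact_force: [-0.9, 0.6, -0.1]
opening: 0.997
grasp_force: 0.0
```

play_rows(dp=[[0, 0, 0], [0, 0, 0], [0, 0, 0], [0, 0, 0], [0, 0, 0]], rot=[[0, 0, 0], [0, 0, 0], [0, 0, 0], [0, 0, 0], [0, 0, 0]], fingers=0.4)

```text
clock: 4.37
eef_pos: [411.7, -310.3, 45.1]
tcp_rot: [3.14, 0.001, 1.57]
contact_force: [-0.6, 2.2, 7.6]
opening: 0.646
grasp_force: 40.7
```

play_rows(dp=[[0, 0, 0], [0, 0, 0], [0, 0, 0], [0, 0, 0], [0, 0, 0]], rot=[[0, 0, 0], [0, 0, 0], [0, 0, 0], [0, 0, 0], [0, 0, 0]])

```text
clock: 4.78
eef_pos: [411.7, -310.2, 45.1]
tcp_rot: [3.14, 0.001, 1.57]
contact_force: [-2.0, 1.7, 8.1]
opening: 0.651
grasp_force: 40.7
```

play_rows(dp=[[0, 0, -0.5], [0, 0, -1.5], [0, 0, -2.5], [0, 0, -3.5], [0, 0, -4.5]], rot=[[0, 0, 0], [0, 0, 0], [0, 0, 0], [0, 0, 0], [0, 0, 0]])

```text
clock: 5.2
eef_pos: [410.3, -309.4, 226.0]
tcp_rot: [3.141, 0.0, 1.57]
contact_force: [1.0, -1.2, -4.5]
opening: 0.646
grasp_force: 44.2
```

play_rows(dp=[[0, 0, -0.5], [0, 0, -1], [0, 0, -1.5], [0, 0, -1.5], [0, 0, -1.5]], rot=[[0, 0, 0], [0, 0, 0], [0, 0, 0], [0, 0, 0], [0, 0, 0]])

```text
clock: 5.62
eef_pos: [411.0, -309.9, 284.3]
tcp_rot: [3.14, 0.001, 1.57]
contact_force: [0.2, -0.0, -4.3]
opening: 0.642
grasp_force: 44.6
```

play_rows(dp=[[0, 0, 0], [0, 0, 0], [0, 0, 0], [0, 0, 0], [0, 0, 0]], rot=[[0, 0, 0], [0, 0, 0], [0, 0, 0], [0, 0, 0], [0, 0, 0]])

```text
clock: 6.03
eef_pos: [410.6, -309.7, 282.5]
tcp_rot: [-3.141, -0.001, 1.57]
contact_force: [-0.3, 0.2, -3.9]
opening: 0.647
grasp_force: 44.6
```

play_rows(dp=[[0.7, 0.4, 0], [1.5, 0.9, 0], [2.3, 1.4, 0], [3.1, 1.9, 0], [3.7, 2.3, 0]], rot=[[0, 0, 0], [0, 0, 0], [0, 0, 0], [0, 0, 0], [0, 0, 0]])

```text
clock: 6.45
eef_pos: [503.9, -159.6, 283.1]
tcp_rot: [3.142, -0.001, 1.571]
contact_force: [-0.2, -1.2, -4.4]
opening: 0.646
grasp_force: 44.6
```

play_rows(dp=[[0.7, 0.4, 0], [1.5, 0.9, 0], [2.3, 1.4, 0], [3.1, 1.9, 0], [3.7, 2.3, 0]], rot=[[0, 0, 0], [0, 0, 0], [0, 0, 0], [0, 0, 0], [0, 0, 0]])

```text
clock: 6.87
eef_pos: [596.1, -11.3, 282.9]
tcp_rot: [3.142, -0.001, 1.571]
contact_force: [0.8, -1.5, -2.4]
opening: 0.643
grasp_force: 44.6
```

play_rows(dp=[[0.8, 0.5, 0], [1.5, 0.9, 0], [2.3, 1.4, 0], [3.1, 1.9, 0], [3.6, 2.2, 0]], rot=[[0, 0, 0], [0, 0, 0], [0, 0, 0], [0, 0, 0], [0, 0, 0]])

```text
clock: 7.28
eef_pos: [684.5, 133.3, 282.5]
tcp_rot: [3.141, -0.001, 1.572]
contact_force: [-0.0, -1.0, -3.0]
opening: 0.646
grasp_force: 44.6
```

play_rows(dp=[[0, 0, 0], [0, 0, 0], [0, 0, 0], [0, 0, 0]], rot=[[0, 0, 0], [0, 0, 0], [0, 0, 0], [0, 0, 0]])

```text
clock: 7.62
eef_pos: [682.5, 128.9, 283.0]
tcp_rot: [-3.141, 0.0, 1.57]
contact_force: [-0.3, 0.1, -3.7]
opening: 0.646
grasp_force: 44.7
```

Run:
```python
from h import *
wshot("w2")
```

```text
7.6167 [682.49935525 128.89887749 283.02114348] [-3.14079815e+00  4.84118251e-04  1.56950703e+00]
```

View pics/w2.png

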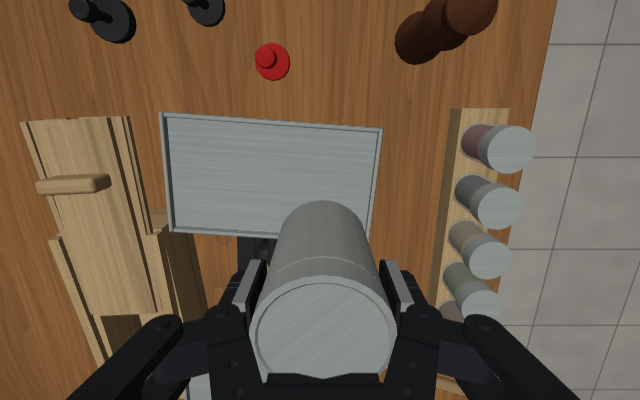

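Run:
```python
from h import *
c=np.array([wray(*p,132) for p in [(163,114),(382,129),(368,238),(171,231)]]);print(c,c.mean(0))
print("cleat",wray(74,186,121),"250",wray(112,22,12),"125",wray(207,10,5))
```

```text
[[540.79391395 200.6235814  132.        ]
 [735.44652524 187.25233579 132.        ]
 [727.58891343  80.17405853 132.        ]
 [530.32155378  88.20257621 132.        ]] [633.5377266  139.06313798 132.        ]
cleat [436.26285359 131.92490148 121.        ] 250 [441.18174212 296.46339078  12.        ] 125 [549.17659029 309.78970616   5.        ]
```

play_rows(dp=[[0.1, 0, 0.6], [0.1, 0, 1.2], [0.1, 0, 1.8], [0.1, 0, 2.3], [0.1, 0, 2.6]], rot=[[0, 0, 0], [0, 0, 0], [0, 0, 0], [0, 0, 0], [0, 0, 0]])

```text
clock: 8.08
eef_pos: [681.6, 132.7, 177.0]
tcp_rot: [-3.139, 0.001, 1.569]
contact_force: [-0.9, -0.5, -3.9]
opening: 0.647
grasp_force: 44.7
```

play_rows(dp=[[0, 0, 0.15], [0, 0, 0.3], [0, 0, 0.45], [0, 0, 0.55], [0, 0, 0.65]], rot=[[0, 0, 0], [0, 0, 0], [0, 0, 0], [0, 0, 0], [0, 0, 0]])

```text
clock: 8.5
eef_pos: [683.8, 133.8, 154.1]
tcp_rot: [3.14, -0.0, 1.57]
contact_force: [0.1, -1.9, -1.3]
opening: 0.648
grasp_force: 44.9
```

play_rows(dp=[[0, 0, 0], [0, 0, 0], [0, 0, 0]], rot=[[0, 0, 0], [0, 0, 0], [0, 0, 0]])

```text
clock: 8.75
eef_pos: [683.3, 134.0, 153.8]
tcp_rot: [3.141, -0.0, 1.57]
contact_force: [-1.0, -1.0, -1.4]
opening: 0.647
grasp_force: 44.8
```

play_rows(dp=[[0, 0, 0.05], [0, 0, 0.05], [0, 0, 0.05], [0, 0, 0.05], [0, 0, 0.05]], rot=[[0, 0, 0], [0, 0, 0], [0, 0, 0], [0, 0, 0], [0, 0, 0]], fingers=0.85)

```text
clock: 9.17
eef_pos: [683.2, 134.1, 151.5]
tcp_rot: [3.141, -0.0, 1.57]
contact_force: [0.7, 0.3, -0.1]
opening: 0.854
grasp_force: 0.0
```

play_rows(dp=[[0, 0, -0.5], [0, 0, -1.3], [0, 0, -2.1], [0, 0, -3], [0, 0, -3.5]], rot=[[0, 0, 0], [0, 0, 0], [0, 0, 0], [0, 0, 0], [0, 0, 0]])

```text
clock: 9.58
eef_pos: [684.2, 134.2, 295.9]
tcp_rot: [3.137, -0.001, 1.57]
contact_force: [1.9, 0.9, 0.4]
opening: 0.85
grasp_force: 0.0
```

play_rows(dp=[[-4.8, -1.6, 0], [-4.8, -1.6, 0], [-4.8, -1.6, 0], [-4.8, -1.6, 0], [-4.8, -1.6, 0]], rot=[[0, 0, 0], [0, 0, 0], [0, 0, 0], [0, 0, 0], [0, 0, 0]])

```text
clock: 10.0
eef_pos: [617.8, -60.1, 291.6]
tcp_rot: [3.141, 0.0, 1.57]
contact_force: [1.4, -0.6, 0.5]
opening: 0.855
grasp_force: 0.0
```

play_rows(dp=[[-4.8, -1.6, 0], [-4.8, -1.6, 0], [-4.8, -1.6, 0], [-4.8, -1.6, 0], [-4.8, -1.6, 0]], rot=[[0, 0, 0], [0, 0, 0], [0, 0, 0], [0, 0, 0], [0, 0, 0]], fingers=1)

```text
clock: 10.42
eef_pos: [553.7, -252.3, 291.7]
tcp_rot: [3.141, 0.001, 1.57]
contact_force: [0.8, -0.3, 0.1]
opening: 1.005
grasp_force: 0.0
```

play_rows(dp=[[-4.8, -1.6, 0], [-4.8, -1.6, 0], [-4.8, -1.6, 0], [-4.8, -1.6, 0], [-4.8, -1.6, 0]], rot=[[0, 0, 0], [0, 0, 0], [0, 0, 0], [0, 0, 0], [0, 0, 0]])

```text
clock: 10.83
eef_pos: [489.6, -444.5, 291.6]
tcp_rot: [3.141, 0.001, 1.57]
contact_force: [0.4, 0.0, 0.3]
opening: 1.002
grasp_force: 0.0
```

play_rows(dp=[[0, 0, 0], [0, 0, 0], [0, 0, 0]], rot=[[0, 0, 0], [0, 0, 0], [0, 0, 0]])

```text
clock: 11.08
eef_pos: [490.7, -441.7, 291.2]
tcp_rot: [3.142, -0.001, 1.57]
contact_force: [0.3, 1.2, -0.0]
opening: 1.005
grasp_force: 0.0
```

Run:
```python
from h import *
s,f=wshot("w3")
u,v=wproj([484,-444,75]); print(u,v)
im=f["color"][int(v)-45:int(v)+45,int(u)-45:int(u)+45,::-1]
from rig import optics
side=optics.grab_frame("side")["color"][135:260,180:330,::-1]
a=cv2.resize(im,(400,400),interpolation=3); b=cv2.resize(side,(390,325),interpolation=3)
o=np.zeros((400,790,3),np.uint8);o[:,:400]=a;o[:325,400:]=b;cv2.imwrite("pics/m3.png",o)
```

```text
11.0833 [ 490.70476353 -441.65581689  291.15854005] [ 3.14156266e+00 -6.80098499e-04  1.56960245e+00]
317.11751054069697 177.99353982204636
```

View pics/m3.png

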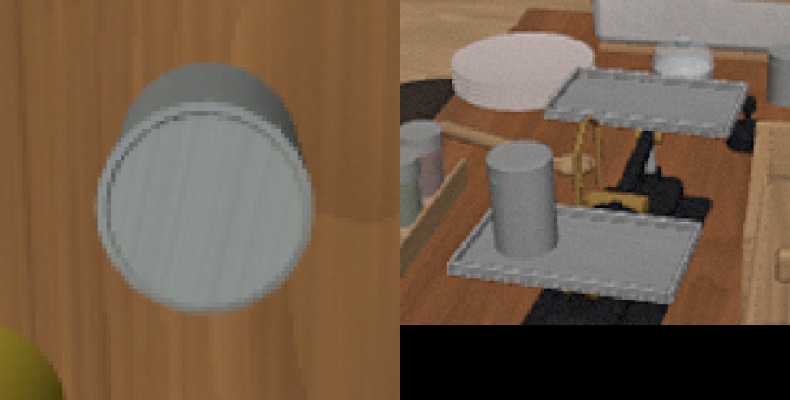

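play_rows(dp=[[-0.09, -0.13, 0.9], [-0.09, -0.13, 1.8], [-0.09, -0.13, 2.7], [-0.09, -0.13, 3.5], [-0.09, -0.13, 4]], rot=[[0, 0, 0], [0, 0, 0], [0, 0, 0], [0, 0, 0], [0, 0, 0]])

```text
clock: 11.6
eef_pos: [485.1, -442.9, 128.0]
tcp_rot: [-3.139, -0.003, 1.572]
contact_force: [0.2, 0.4, -0.3]
opening: 1.002
grasp_force: 0.0
```

play_rows(dp=[[0, 0, 0.7], [0, 0, 1.4], [0, 0, 2], [0, 0, 2.35], [0, 0, 2.35]], rot=[[0, 0, 0], [0, 0, 0], [0, 0, 0], [0, 0, 0], [0, 0, 0]])

```text
clock: 12.02
eef_pos: [484.7, -443.0, 34.3]
tcp_rot: [-3.138, -0.003, 1.572]
contact_force: [-0.5, 0.8, 0.0]
opening: 0.998
grasp_force: 0.0
```

play_rows(dp=[[0, 0, 0], [0, 0, 0], [0, 0, 0], [0, 0, 0], [0, 0, 0]], rot=[[0, 0, 0], [0, 0, 0], [0, 0, 0], [0, 0, 0], [0, 0, 0]], fingers=0.4)

```text
clock: 12.43
eef_pos: [486.7, -446.4, 39.4]
tcp_rot: [3.139, 0.002, 1.57]
contact_force: [0.2, 1.4, 7.5]
opening: 0.643
grasp_force: 43.1
```

play_rows(dp=[[0, 0, 0], [0, 0, 0], [0, 0, 0]], rot=[[0, 0, 0], [0, 0, 0], [0, 0, 0]])

```text
clock: 12.68
eef_pos: [486.7, -446.4, 39.4]
tcp_rot: [3.139, 0.002, 1.57]
contact_force: [0.6, 0.9, 7.0]
opening: 0.644
grasp_force: 43.1
```

play_rows(dp=[[0, 0, -0.5], [0, 0, -1.5], [0, 0, -2.5], [0, 0, -3.5], [0, 0, -4.5]], rot=[[0, 0, 0], [0, 0, 0], [0, 0, 0], [0, 0, 0], [0, 0, 0]])

```text
clock: 13.1
eef_pos: [485.2, -445.3, 219.8]
tcp_rot: [3.141, 0.0, 1.57]
contact_force: [0.7, -1.3, -3.1]
opening: 0.648
grasp_force: 43.4
```

play_rows(dp=[[0, 0, -0.5], [0, 0, -1], [0, 0, -1.5], [0, 0, -1.7], [0, 0, -1.7]], rot=[[0, 0, 0], [0, 0, 0], [0, 0, 0], [0, 0, 0], [0, 0, 0]])

```text
clock: 13.52
eef_pos: [486.3, -446.2, 288.1]
tcp_rot: [3.138, 0.003, 1.57]
contact_force: [-0.5, -1.1, -3.3]
opening: 0.645
grasp_force: 43.4
```

play_rows(dp=[[0, 0, 0], [0, 0, 0], [0, 0, 0], [0, 0, 0], [0, 0, 0]], rot=[[0, 0, 0], [0, 0, 0], [0, 0, 0], [0, 0, 0], [0, 0, 0]])

```text
clock: 13.93
eef_pos: [485.4, -445.3, 284.2]
tcp_rot: [-3.14, -0.001, 1.57]
contact_force: [0.9, 0.6, -3.1]
opening: 0.645
grasp_force: 43.4
```

play_rows(dp=[[0, 0, 0], [0, 0, 0], [0, 0, 0], [0, 0, 0], [0, 0, 0]], rot=[[0, 0, 0], [0, 0, 0], [0, 0, 0], [0, 0, 0], [0, 0, 0]])

```text
clock: 14.35
eef_pos: [485.6, -445.6, 285.3]
tcp_rot: [3.142, 0.0, 1.57]
contact_force: [-0.1, 0.8, -2.2]
opening: 0.647
grasp_force: 43.4
```

play_rows(dp=[[0.8, 0.1, 0], [1.8, 0.3, 0], [2.8, 0.5, 0], [3.8, 0.7, 0], [4.8, 0.8, 0]], rot=[[0, 0, 0], [0, 0, 0], [0, 0, 0], [0, 0, 0], [0, 0, 0]])

```text
clock: 14.77
eef_pos: [518.1, -251.9, 285.5]
tcp_rot: [3.141, 0.0, 1.57]
contact_force: [0.9, 0.6, -1.4]
opening: 0.647
grasp_force: 43.4
```

play_rows(dp=[[1, 0.2, 0], [2, 0.4, 0], [3, 0.5, 0], [4, 0.7, 0], [5, 0.8, 0]], rot=[[0, 0, 0], [0, 0, 0], [0, 0, 0], [0, 0, 0], [0, 0, 0]])

```text
clock: 15.18
eef_pos: [550.2, -51.6, 285.7]
tcp_rot: [3.14, 0.0, 1.57]
contact_force: [0.7, 0.4, -2.5]
opening: 0.65
grasp_force: 43.4
```

play_rows(dp=[[1, 0.2, 0], [2, 0.4, 0], [3, 0.5, 0], [4, 0.7, 0], [4.8, 0.8, 0]], rot=[[0, 0, 0], [0, 0, 0], [0, 0, 0], [0, 0, 0], [0, 0, 0]])

```text
clock: 15.6
eef_pos: [582.2, 141.4, 285.6]
tcp_rot: [3.141, -0.001, 1.571]
contact_force: [0.5, -0.5, -2.9]
opening: 0.647
grasp_force: 43.4
```

play_rows(dp=[[0, 0, 0], [0, 0, 0], [0, 0, 0], [0, 0, 0], [0, 0, 0]], rot=[[0, 0, 0], [0, 0, 0], [0, 0, 0], [0, 0, 0], [0, 0, 0]])

```text
clock: 16.02
eef_pos: [581.8, 137.2, 285.4]
tcp_rot: [3.142, 0.0, 1.569]
contact_force: [-0.4, 1.2, -2.1]
opening: 0.645
grasp_force: 43.4
```

play_rows(dp=[[0.08, 0, 0.6], [0.08, 0, 1.3], [0.08, 0, 2], [0.08, 0, 2.6], [0.08, 0, 3]], rot=[[0, 0, 0], [0, 0, 0], [0, 0, 0], [0, 0, 0], [0, 0, 0]])

```text
clock: 16.43
eef_pos: [580.7, 140.1, 163.0]
tcp_rot: [-3.139, 0.001, 1.569]
contact_force: [-1.1, -0.3, -2.7]
opening: 0.645
grasp_force: 43.4
```

play_rows(dp=[[0, 0, 0.1], [0, 0, 0.2], [0, 0, 0.3], [0, 0, 0.4], [0, 0, 0.45]], rot=[[0, 0, 0], [0, 0, 0], [0, 0, 0], [0, 0, 0], [0, 0, 0]])

```text
clock: 16.85
eef_pos: [582.4, 141.6, 147.9]
tcp_rot: [3.14, -0.0, 1.57]
contact_force: [0.0, 1.1, -2.6]
opening: 0.644
grasp_force: 43.4
```

play_rows(dp=[[0, 0, 0], [0, 0, 0], [0, 0, 0]], rot=[[0, 0, 0], [0, 0, 0], [0, 0, 0]])

```text
clock: 17.1
eef_pos: [582.1, 141.7, 147.8]
tcp_rot: [3.141, -0.0, 1.57]
contact_force: [0.3, 0.2, -1.5]
opening: 0.647
grasp_force: 43.4
```

play_rows(dp=[[0, 0, 0.04], [0, 0, 0.04], [0, 0, 0.04], [0, 0, 0.04], [0, 0, 0.04]], rot=[[0, 0, 0], [0, 0, 0], [0, 0, 0], [0, 0, 0], [0, 0, 0]], fingers=0.85)

```text
clock: 17.52
eef_pos: [581.9, 141.7, 145.8]
tcp_rot: [3.141, -0.0, 1.57]
contact_force: [-0.3, -0.2, 0.6]
opening: 0.847
grasp_force: 0.0
```

play_rows(dp=[[0, 0, -0.5], [0, 0, -1.3], [0, 0, -2.1], [0, 0, -3], [0, 0, -3.5]], rot=[[0, 0, 0], [0, 0, 0], [0, 0, 0], [0, 0, 0], [0, 0, 0]])

```text
clock: 17.93
eef_pos: [583.0, 141.9, 289.9]
tcp_rot: [3.137, -0.001, 1.57]
contact_force: [0.6, 0.2, 0.7]
opening: 0.85
grasp_force: 0.0
```

play_rows(dp=[[-5, -0.66, 0], [-5, -0.66, 0], [-5, -0.66, 0], [-5, -0.66, 0], [-5, -0.66, 0]], rot=[[0, 0, 0], [0, 0, 0], [0, 0, 0], [0, 0, 0], [0, 0, 0]], fingers=0.55)

```text
clock: 18.35
eef_pos: [554.6, -60.6, 286.0]
tcp_rot: [3.141, 0.001, 1.57]
contact_force: [0.2, 0.6, -0.0]
opening: 0.548
grasp_force: 0.0
```

play_rows(dp=[[-5, -0.66, 0], [-5, -0.66, 0], [-5, -0.66, 0], [-5, -0.66, 0], [-5, -0.66, 0]], rot=[[0, 0, 0], [0, 0, 0], [0, 0, 0], [0, 0, 0], [0, 0, 0]])

```text
clock: 18.77
eef_pos: [528.1, -261.0, 286.0]
tcp_rot: [3.141, 0.001, 1.57]
contact_force: [1.0, -1.5, -0.2]
opening: 0.55
grasp_force: 0.0
```

play_rows(dp=[[-0.9, -0.1, 1], [-0.9, -0.1, 2], [-0.9, -0.1, 2], [-0.9, -0.1, 2], [-0.9, -0.1, 2]], rot=[[0, 0, 0], [0, 0, 0], [0, 0, 0], [0, 0, 0], [0, 0, 0]])

```text
clock: 19.18
eef_pos: [525.1, -293.7, 206.4]
tcp_rot: [-3.141, -0.001, 1.571]
contact_force: [-0.2, 1.1, 0.9]
opening: 0.554
grasp_force: 0.0
```

Run:
```python
from h import *
s,f=wshot("w4")
from rig import optics
side=optics.grab_frame("side")["color"][135:260,180:330,::-1]
a=f["color"][40:240,240:420,::-1]; a=cv2.resize(a,(360,400),interpolation=3); b=cv2.resize(side,(430,358),interpolation=3)
o=np.zeros((400,790,3),np.uint8);o[:,:360]=a;o[:358,360:]=b;cv2.imwrite("pics/m4.png",o)
print(wproj([523.5,-294.5,66]))
```

```text
19.1833 [ 525.13613524 -293.70295546  206.36336029] [-3.14114281e+00 -6.44038293e-04  1.57061299e+00]
[321.35152723 195.77152654]
```

View pics/m4.png

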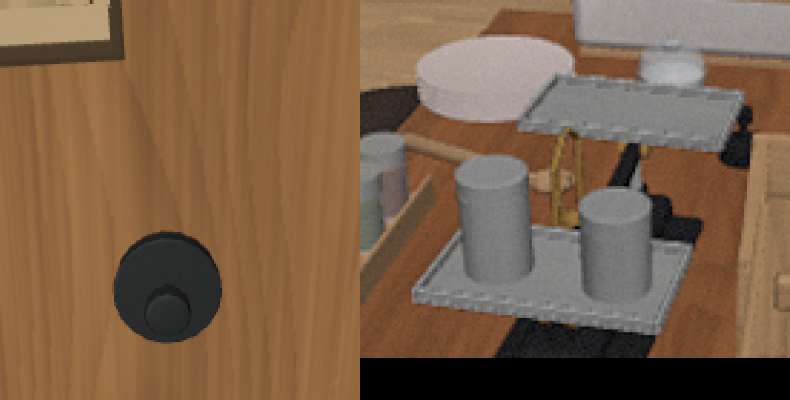

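play_rows(dp=[[-0.02, 0.02, 0.9], [-0.02, 0.02, 1.8], [-0.02, 0.02, 2.8], [-0.02, 0.02, 3.5], [-0.02, 0.02, 4.15]], rot=[[0, 0, 0], [0, 0, 0], [0, 0, 0], [0, 0, 0], [0, 0, 0]], grip_force=60)

```text
clock: 19.7
eef_pos: [526.9, -294.6, 39.9]
tcp_rot: [3.14, 0.001, 1.572]
contact_force: [0.3, -0.0, 0.5]
opening: 0.548
grasp_force: 0.0
```

play_rows(dp=[[0, 0, 0], [0, 0, 0], [0, 0, 0]], rot=[[0, 0, 0], [0, 0, 0], [0, 0, 0]])

```text
clock: 19.95
eef_pos: [527.5, -295.6, 42.2]
tcp_rot: [3.139, 0.002, 1.571]
contact_force: [0.0, 0.4, 0.6]
opening: 0.547
grasp_force: 0.0
```

play_rows(dp=[[0, 0, 0], [0, 0, 0], [0, 0, 0], [0, 0, 0], [0, 0, 0]], rot=[[0, 0, 0], [0, 0, 0], [0, 0, 0], [0, 0, 0], [0, 0, 0]], fingers=0.05)

```text
clock: 20.37
eef_pos: [526.5, -295.8, 41.9]
tcp_rot: [3.139, 0.001, 1.57]
contact_force: [-3.8, 1.0, 8.6]
opening: 0.235
grasp_force: 58.2
```

play_rows(dp=[[0, 0, 0], [0, 0, 0], [0, 0, 0], [0, 0, 0]], rot=[[0, 0, 0], [0, 0, 0], [0, 0, 0], [0, 0, 0]])

```text
clock: 20.7
eef_pos: [526.5, -295.8, 41.9]
tcp_rot: [3.139, 0.001, 1.57]
contact_force: [-3.5, 0.9, 10.1]
opening: 0.234
grasp_force: 58.2
```

play_rows(dp=[[0, 0, -0.5], [0, 0, -1.5], [0, 0, -2.5], [0, 0, -3.5], [0, 0, -4.5]], rot=[[0, 0, 0], [0, 0, 0], [0, 0, 0], [0, 0, 0], [0, 0, 0]])

```text
clock: 21.12
eef_pos: [524.9, -294.8, 222.0]
tcp_rot: [-3.141, -0.0, 1.57]
contact_force: [0.6, -0.9, -5.4]
opening: 0.233
grasp_force: 59.8
```

play_rows(dp=[[0, 0, -0.5], [0, 0, -1], [0, 0, -1], [0, 0, -1], [0, 0, -1]], rot=[[0, 0, 0], [0, 0, 0], [0, 0, 0], [0, 0, 0], [0, 0, 0]])

```text
clock: 21.53
eef_pos: [524.8, -294.7, 258.3]
tcp_rot: [-3.14, -0.001, 1.57]
contact_force: [-0.2, 0.1, -4.9]
opening: 0.235
grasp_force: 59.9
```

play_rows(dp=[[0, 0, 0], [0, 0, 0], [0, 0, 0], [0, 0, 0], [0, 0, 0]], rot=[[0, 0, 0], [0, 0, 0], [0, 0, 0], [0, 0, 0], [0, 0, 0]])

```text
clock: 21.95
eef_pos: [525.5, -295.1, 259.1]
tcp_rot: [-3.141, -0.0, 1.57]
contact_force: [0.2, -0.3, -5.5]
opening: 0.231
grasp_force: 59.9
```

play_rows(dp=[[0.6, 0.4, 0], [1.4, 1, 0], [2.2, 1.6, 0], [2.9, 2.1, 0], [3.5, 2.6, 0]], rot=[[0, 0, 0], [0, 0, 0], [0, 0, 0], [0, 0, 0], [0, 0, 0]])

```text
clock: 22.37
eef_pos: [630.6, -153.1, 259.6]
tcp_rot: [3.142, -0.0, 1.571]
contact_force: [0.8, -1.7, -4.7]
opening: 0.235
grasp_force: 59.8
```

play_rows(dp=[[0.6, 0.4, 0], [1.2, 0.84, 0], [1.2, 0.84, 0], [1.2, 0.84, 0], [1.2, 0.84, 0]], rot=[[0, 0, 0], [0, 0, 0], [0, 0, 0], [0, 0, 0], [0, 0, 0]])

```text
clock: 22.78
eef_pos: [663.0, -107.3, 259.3]
tcp_rot: [-3.141, 0.0, 1.571]
contact_force: [-0.1, 0.1, -5.5]
opening: 0.234
grasp_force: 60.0
```

play_rows(dp=[[0, 0, 0.3], [0, 0, 0.6], [0, 0, 0.9], [0, 0, 1.2], [0, 0, 1.4]], rot=[[0, 0, 0], [0, 0, 0], [0, 0, 0], [0, 0, 0], [0, 0, 0]])

```text
clock: 23.2
eef_pos: [662.1, -107.5, 201.0]
tcp_rot: [-3.139, -0.0, 1.57]
contact_force: [-0.3, 0.2, -4.5]
opening: 0.239
grasp_force: 60.2
```

play_rows(dp=[[0, 0, 0.1], [0, 0, 0.2], [0, 0, 0.3], [0, 0, 0.4], [0, 0, 0.45]], rot=[[0, 0, 0], [0, 0, 0], [0, 0, 0], [0, 0, 0], [0, 0, 0]])

```text
clock: 23.62
eef_pos: [663.5, -107.2, 185.6]
tcp_rot: [3.141, 0.0, 1.57]
contact_force: [-1.6, 0.4, 0.5]
opening: 0.232
grasp_force: 60.6
```

play_rows(dp=[[0, 0, 0], [0, 0, 0], [0, 0, 0]], rot=[[0, 0, 0], [0, 0, 0], [0, 0, 0]])

```text
clock: 23.87
eef_pos: [663.5, -107.2, 186.2]
tcp_rot: [3.141, 0.0, 1.57]
contact_force: [-1.5, -0.1, -1.6]
opening: 0.229
grasp_force: 60.2
```

Run:
```python
from h import *
s,f=wshot("w5")
from rig import optics
side=optics.grab_frame("side")["color"][135:260,180:330,::-1]
a=cv2.resize(f["color"][:,:,::-1],(480,300)); b=cv2.resize(side,(310,258),interpolation=3)
o=np.zeros((300,790,3),np.uint8);o[:,:480]=a;o[:258,480:]=b;cv2.imwrite("pics/m5.png",o)
```

```text
23.8667 [ 663.52387086 -107.21525432  186.24445341] [3.14095472e+00 1.05394050e-04 1.57040374e+00]
```

View pics/m5.png

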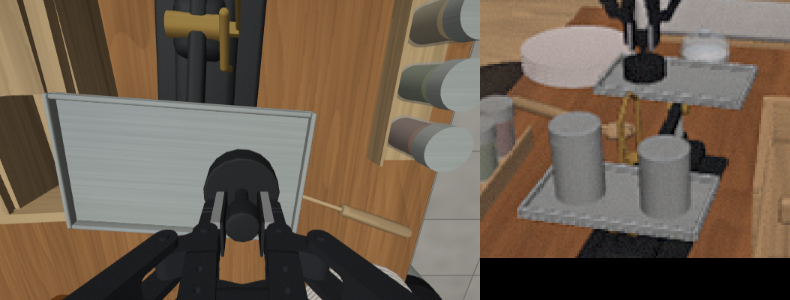

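play_rows(dp=[[0, 0, 0], [0, 0, 0], [0, 0, 0], [0, 0, 0]], rot=[[0, 0, 0], [0, 0, 0], [0, 0, 0], [0, 0, 0]], fingers=0.55)

```text
clock: 24.3
eef_pos: [663.6, -107.3, 186.0]
tcp_rot: [3.141, 0.0, 1.57]
contact_force: [0.7, 0.2, 0.2]
opening: 0.55
grasp_force: 0.0
```

play_rows(dp=[[0, 0, -0.5], [0, 0, -1.2], [0, 0, -2], [0, 0, -2.6], [0, 0, -2.9]], rot=[[0, 0, 0], [0, 0, 0], [0, 0, 0], [0, 0, 0], [0, 0, 0]])

```text
clock: 24.72
eef_pos: [664.7, -107.4, 305.7]
tcp_rot: [3.137, 0.001, 1.57]
contact_force: [1.0, 0.2, 0.8]
opening: 0.551
grasp_force: 0.0
```

play_rows(dp=[[5, -1.4, 0], [5, -1.4, 0], [5, -1.4, 0], [5, -1.4, 0], [5, -1.4, 0]], rot=[[0, 0, 0], [0, 0, 0], [0, 0, 0], [0, 0, 0], [0, 0, 0]])

```text
clock: 25.13
eef_pos: [606.3, 94.4, 301.0]
tcp_rot: [-3.141, 0.0, 1.57]
contact_force: [1.1, -0.1, 0.3]
opening: 0.55
grasp_force: 0.0
```

play_rows(dp=[[5, -1.4, 0], [5, -1.4, 0], [5, -1.4, 0], [5, -1.4, 0], [5, -1.4, 0]], rot=[[0, 0, 0], [0, 0, 0], [0, 0, 0], [0, 0, 0], [0, 0, 0]])

```text
clock: 25.55
eef_pos: [550.4, 294.6, 301.1]
tcp_rot: [-3.141, 0.0, 1.57]
contact_force: [0.5, 0.4, -0.4]
opening: 0.552
grasp_force: 0.0
```

play_rows(dp=[[0.4, -0.1, 1], [0.4, -0.1, 1.5], [0.4, -0.1, 1.5], [0.4, -0.1, 1.5], [0.4, -0.1, 1.5]], rot=[[0, 0, 0], [0, 0, 0], [0, 0, 0], [0, 0, 0], [0, 0, 0]])

```text
clock: 25.97
eef_pos: [548.3, 308.6, 242.7]
tcp_rot: [3.141, -0.0, 1.57]
contact_force: [-0.0, 0.7, 0.5]
opening: 0.55
grasp_force: 0.0
```

Run:
```python
from h import *
s,f=wshot("w6")
from rig import optics
side=optics.grab_frame("side")["color"][135:260,180:330,::-1]
a=cv2.resize(f["color"][:,:,::-1],(640,400)); b=cv2.resize(side,(300,250),interpolation=3)
o=np.zeros((400,790,3),np.uint8);o[:,:490]=a[:,:490];o[:250,490:]=b;cv2.imwrite("pics/m6.png",o)
print(wproj([547,310,60]),wproj([438,296,62]))
```

```text
25.9667 [548.25051574 308.56248844 242.73998454] [ 3.14064280e+00 -3.46529816e-04  1.56978002e+00]
[321.61950456 181.97189004] [218.70173548 195.50822236]
```

View pics/m6.png

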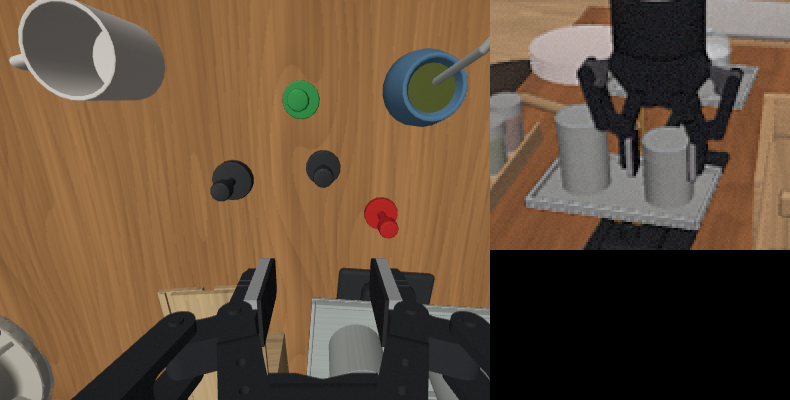

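Run:
```python
from h import *
print(wray(323,176,60),wray(221,190,62),wray(323,165,10),wray(235,179,15))
```

```text
[548.45939752 316.41589934  60.        ] [441.06651215 302.04737758  62.        ] [548.59200892 317.95260616  10.        ] [443.66515662 302.30485643  15.        ]
```

play_rows(dp=[[0.14, 0, 0.9], [0.14, 0, 1.8], [0.14, 0, 2.7], [0.14, 0, 3.5], [0.14, 0, 4.2]], rot=[[0, 0, 0], [0, 0, 0], [0, 0, 0], [0, 0, 0], [0, 0, 0]])

```text
clock: 26.48
eef_pos: [548.3, 313.9, 73.2]
tcp_rot: [3.14, -0.001, 1.569]
contact_force: [0.6, 0.4, -0.1]
opening: 0.551
grasp_force: 0.0
```

play_rows(dp=[[0, 0, 0.4], [0, 0, 0.7], [0, 0, 0.95], [0, 0, 0.95], [0, 0, 0.95]], rot=[[0, 0, 0], [0, 0, 0], [0, 0, 0], [0, 0, 0], [0, 0, 0]])

```text
clock: 26.9
eef_pos: [548.2, 314.6, 36.5]
tcp_rot: [3.141, -0.0, 1.57]
contact_force: [-0.1, -0.2, -0.9]
opening: 0.545
grasp_force: 0.0
```

play_rows(dp=[[0, 0, 0], [0, 0, 0], [0, 0, 0], [0, 0, 0], [0, 0, 0]], rot=[[0, 0, 0], [0, 0, 0], [0, 0, 0], [0, 0, 0], [0, 0, 0]], fingers=0.05)

```text
clock: 27.32
eef_pos: [548.6, 315.0, 37.2]
tcp_rot: [3.139, -0.001, 1.57]
contact_force: [0.1, -0.4, 6.1]
opening: 0.235
grasp_force: 58.5
```

play_rows(dp=[[0, 0, 0], [0, 0, 0], [0, 0, 0], [0, 0, 0]], rot=[[0, 0, 0], [0, 0, 0], [0, 0, 0], [0, 0, 0]])

```text
clock: 27.65
eef_pos: [548.6, 315.0, 37.2]
tcp_rot: [3.139, -0.001, 1.57]
contact_force: [-0.1, 0.6, 6.1]
opening: 0.233
grasp_force: 58.5
```

play_rows(dp=[[0, 0, -0.5], [0, 0, -1.5], [0, 0, -2.5], [0, 0, -3.5], [0, 0, -4.5]], rot=[[0, 0, 0], [0, 0, 0], [0, 0, 0], [0, 0, 0], [0, 0, 0]])

```text
clock: 28.07
eef_pos: [547.0, 314.2, 217.8]
tcp_rot: [-3.141, -0.0, 1.57]
contact_force: [1.0, 1.0, -2.1]
opening: 0.239
grasp_force: 59.0
```

play_rows(dp=[[0, 0, -0.8], [0, 0, -1.6], [0, 0, -2.2], [0, 0, -2.2], [0, 0, -2.2]], rot=[[0, 0, 0], [0, 0, 0], [0, 0, 0], [0, 0, 0], [0, 0, 0]])

```text
clock: 28.48
eef_pos: [547.9, 314.8, 305.5]
tcp_rot: [3.139, -0.002, 1.57]
contact_force: [-0.5, -0.8, -2.1]
opening: 0.232
grasp_force: 59.1
```

play_rows(dp=[[0, 0, 0], [0, 0, 0], [0, 0, 0]], rot=[[0, 0, 0], [0, 0, 0], [0, 0, 0]])

```text
clock: 28.73
eef_pos: [546.8, 314.1, 301.9]
tcp_rot: [-3.139, 0.001, 1.57]
contact_force: [0.3, -0.3, -0.5]
opening: 0.237
grasp_force: 59.1
```

play_rows(dp=[[-0.8, 0.1, 0], [-1.8, 0.2, 0], [-2.8, 0.3, 0], [-3.8, 0.5, 0], [-4.8, 0.7, 0]], rot=[[0, 0, 0], [0, 0, 0], [0, 0, 0], [0, 0, 0], [0, 0, 0]])

```text
clock: 29.15
eef_pos: [574.9, 120.8, 302.6]
tcp_rot: [-3.14, 0.0, 1.571]
contact_force: [0.9, -0.0, -1.3]
opening: 0.234
grasp_force: 59.1
```

play_rows(dp=[[-1, 0.1, 0], [-2, 0.2, 0], [-3, 0.3, 0], [-4, 0.5, 0], [-4.8, 0.6, 0]], rot=[[0, 0, 0], [0, 0, 0], [0, 0, 0], [0, 0, 0], [0, 0, 0]])

```text
clock: 29.57
eef_pos: [599.2, -72.4, 302.7]
tcp_rot: [-3.14, 0.0, 1.57]
contact_force: [0.5, 0.2, -1.6]
opening: 0.237
grasp_force: 59.1
```

play_rows(dp=[[-0.4, 0, 0], [-0.8, 0.1, 0.5], [-0.8, 0.1, 1], [-0.8, 0.1, 1.5], [-0.8, 0.1, 2]], rot=[[0, 0, 0], [0, 0, 0], [0, 0, 0], [0, 0, 0], [0, 0, 0]])

```text
clock: 29.98
eef_pos: [602.7, -102.1, 221.6]
tcp_rot: [-3.14, -0.0, 1.569]
contact_force: [0.1, -0.0, -2.1]
opening: 0.232
grasp_force: 59.1
```

play_rows(dp=[[0, 0, 0.3], [0, 0, 0.6], [0, 0, 0.8], [0, 0, 0.95], [0, 0, 1.05]], rot=[[0, 0, 0], [0, 0, 0], [0, 0, 0], [0, 0, 0], [0, 0, 0]])

```text
clock: 30.4
eef_pos: [603.4, -101.5, 181.3]
tcp_rot: [-3.142, -0.0, 1.571]
contact_force: [-0.8, -0.3, -1.7]
opening: 0.231
grasp_force: 59.0
```

play_rows(dp=[[0, 0, 0], [0, 0, 0], [0, 0, 0]], rot=[[0, 0, 0], [0, 0, 0], [0, 0, 0]])

```text
clock: 30.65
eef_pos: [603.8, -101.6, 182.5]
tcp_rot: [3.14, 0.0, 1.57]
contact_force: [-0.1, -0.1, -0.7]
opening: 0.235
grasp_force: 59.0
```

play_rows(dp=[[0, 0, 0.04], [0, 0, 0.08], [0, 0, 0.08]], rot=[[0, 0, 0], [0, 0, 0], [0, 0, 0]])

```text
clock: 30.9
eef_pos: [603.3, -101.6, 178.4]
tcp_rot: [3.142, -0.0, 1.57]
contact_force: [0.1, 0.4, -1.4]
opening: 0.236
grasp_force: 59.0
```

play_rows(dp=[[0, 0, 0], [0, 0, 0], [0, 0, 0], [0, 0, 0]], rot=[[0, 0, 0], [0, 0, 0], [0, 0, 0], [0, 0, 0]], fingers=0.5)

```text
clock: 31.23
eef_pos: [603.4, -101.6, 178.6]
tcp_rot: [3.141, 0.0, 1.57]
contact_force: [-0.8, -0.3, 1.0]
opening: 0.498
grasp_force: 0.0
```

play_rows(dp=[[0, 0, -0.5], [0, 0, -1.2], [0, 0, -2], [0, 0, -2.6], [0, 0, -3]], rot=[[0, 0, 0], [0, 0, 0], [0, 0, 0], [0, 0, 0], [0, 0, 0]])

```text
clock: 31.65
eef_pos: [604.2, -101.7, 301.7]
tcp_rot: [3.138, 0.001, 1.57]
contact_force: [-0.0, 0.2, 1.0]
opening: 0.497
grasp_force: 0.0
```

play_rows(dp=[[5, -2, 0], [5, -2, 0], [5, -2, 0], [5, -2, 0], [5, -2, 0]], rot=[[0, 0, 0], [0, 0, 0], [0, 0, 0], [0, 0, 0], [0, 0, 0]])

```text
clock: 32.07
eef_pos: [525.1, 93.3, 298.8]
tcp_rot: [3.141, -0.0, 1.57]
contact_force: [0.5, -0.3, -0.2]
opening: 0.499
grasp_force: 0.0
```

play_rows(dp=[[5, -2, 0], [5, -2, 0], [5, -2, 0], [5, -2, 0], [5, -2, 0]], rot=[[0, 0, 0], [0, 0, 0], [0, 0, 0], [0, 0, 0], [0, 0, 0]])

```text
clock: 32.48
eef_pos: [447.7, 287.1, 298.9]
tcp_rot: [3.141, -0.0, 1.57]
contact_force: [1.2, -0.5, 0.3]
opening: 0.498
grasp_force: 0.0
```

play_rows(dp=[[0, 0, 0], [0, 0, 0], [0, 0, 0], [0, 0, 0], [0, 0, 0]], rot=[[0, 0, 0], [0, 0, 0], [0, 0, 0], [0, 0, 0], [0, 0, 0]])

```text
clock: 32.9
eef_pos: [449.3, 284.1, 298.5]
tcp_rot: [3.141, 0.0, 1.569]
contact_force: [-1.0, -0.3, -0.8]
opening: 0.501
grasp_force: 0.0
```

Run:
```python
from h import *
s,f=wshot("w7")
from rig import optics
sd=optics.grab_frame("side")["color"];cv2.imwrite("pics/side7.png",sd[:,:,::-1])
top=optics.grab_frame("top")["color"];cv2.imwrite("pics/top7.png",top[:,:,::-1])
b=cv2.resize(sd[150:250,190:330,::-1],(700,500),interpolation=3)
cv2.imwrite("pics/m7.png",b)
# projected goods near edge heights
yaw=-0.078;ex=np.array([np.cos(yaw),np.sin(yaw),0]);ey=np.array([-np.sin(yaw),np.cos(yaw),0])
for z in (106,115.5,125,134.5,144):
  for nm,c in (("g",[631,136]),("w",[612,-103])):
    P=[proj("side",np.array([*c,z+7])+sx*100*ex+sy*57*ey) for sx in(-1,1) for sy in (1,)]
    print(z,nm,[((p-[190,150])*5).round() for p in P])
```

```text
32.9 [449.33967924 284.12332667 298.51231735] [3.14149196e+00 2.24729386e-04 1.56850111e+00]
106 g [array([469., 490.]), array([ 35., 431.])]
106 w [array([580., 234.]), array([227., 193.])]
115.5 g [array([469., 472.]), array([ 33., 413.])]
115.5 w [array([581., 218.]), array([225., 178.])]
125 g [array([469., 454.]), array([ 31., 395.])]
125 w [array([581., 202.]), array([224., 162.])]
134.5 g [array([468., 435.]), array([ 28., 377.])]
134.5 w [array([582., 186.]), array([223., 147.])]
144 g [array([468., 416.]), array([ 26., 359.])]
144 w [array([582., 170.]), array([222., 131.])]
```

View pics/m7.png

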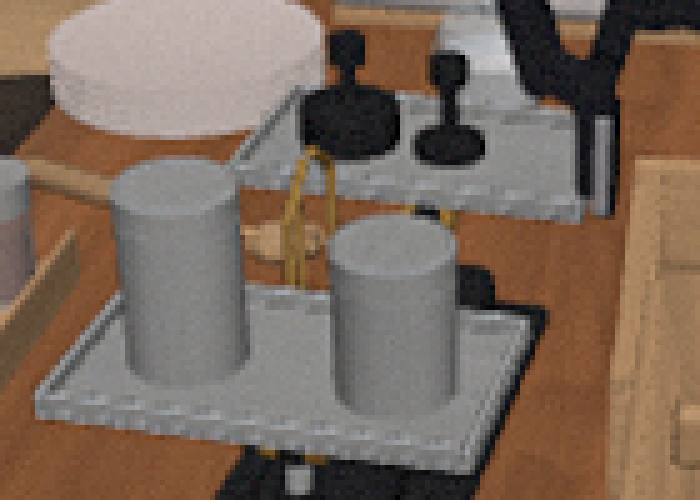

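Run:
```python
from h import *
s0=cv2.imread("pics/side0.png");s7=cv2.imread("pics/side7.png")
m4=cv2.imread("pics/m4.png")[:358,360:]; m3=cv2.imread("pics/m3.png")[:325,400:]
f=lambda s:cv2.resize(s[135:260,180:330],(430,358),interpolation=3)
st=m4
a0=f(s0);a7=f(s7)
def match(a,b,box):
    x0,y0,x1,y1=box; t=a[y0:y1,x0:x1]; m=cv2.matchTemplate(b[y0-40:y1+40,x0-10:x1+10],t,cv2.TM_CCOEFF_NORMED)
    _,v,_,l=cv2.minMaxLoc(m); return v,l[0]-10,l[1]-40
for nm,box in (("goods front",(230,270,300,315)),("goods right",(270,255,330,318))):
    print(nm,"0->stop",match(a0,st,box),"0->now",match(a0,a7,box),"stop->now",match(st,a7,box))
o=np.hstack([cv2.resize(x[150:245,190:310],(390,309),interpolation=3) for x in (s0,s7)]);cv2.imwrite("pics/m8.png",o)
```

```text
goods front 0->stop (0.9292172193527222, 3, 20) 0->now (0.892266035079956, 1, 0) stop->now (0.9079578518867493, 0, -20)
goods right 0->stop (0.8184282779693604, 0, 20) 0->now (0.9503932595252991, 0, 0) stop->now (0.840123176574707, 0, -20)
```

View pics/m8.png

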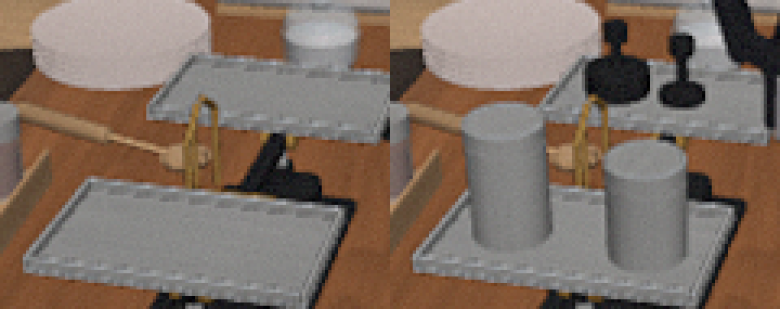

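Run:
```python
from h import *
im=cv2.imread("pics/w7.png"); print(wproj([440,300,62]),wproj([440,300,15]))
m=(im.max(2)<70).astype(np.uint8); n,l,st,c=cv2.connectedComponentsWithStats(m)
for i in range(1,n):
    if 150<st[i,4]<6000 and st[i,1]<260: print(st[i],c[i])
def blobs(p,x0,y0,x1,y1,th):
    t=cv2.imread(p)[y0:y1,x0:x1]; m=(t.max(2)<th).astype(np.uint8); n,l,st,c=cv2.connectedComponentsWithStats(m)
    for i in range(1,n):
        if st[i,4]>40: print(p,st[i]+[x0,y0,0,0,0],c[i]+[x0,y0])
blobs("pics/top0.png",205,180,245,240,60);blobs("pics/top7.png",205,180,245,240,60)
```

```text
[315.03961502 158.92251637] [315.80975758 152.52126717]
[497  37  38  14 167] [519.41916168  41.2754491 ]
[459  61  58  40 830] [479.99518072  87.59638554]
[298 134  35  36 980] [315.09183673 151.85102041]
[ 551  148   89   57 2921] [597.11845258 175.63334474]
pics/top0.png [216 190  11  10  89] [221.31460674 194.48314607]
pics/top0.png [219 219  13  12 120] [224.85833333 224.375     ]
pics/top7.png [219 219  13  12 119] [224.8907563  224.33613445]
pics/top7.png [205 224   8  16  62] [207.25806452 233.40322581]
```

play_rows(dp=[[0.4, -0.24, 0.9], [0.4, -0.24, 1.8], [0.4, -0.24, 2.7], [0.4, -0.24, 3.5], [0.4, -0.24, 4]], rot=[[0, 0, 0], [0, 0, 0], [0, 0, 0], [0, 0, 0], [0, 0, 0]], fingers=0.55)

```text
clock: 33.47
eef_pos: [438.0, 299.9, 135.4]
tcp_rot: [-3.139, 0.002, 1.57]
contact_force: [-0.2, 0.3, 0.6]
opening: 0.547
grasp_force: 0.0
```

play_rows(dp=[[0, 0, 0.8], [0, 0, 1.6], [0, 0, 2.2], [0, 0, 2.45], [0, 0, 2.45]], rot=[[0, 0, 0], [0, 0, 0], [0, 0, 0], [0, 0, 0], [0, 0, 0]])

```text
clock: 33.88
eef_pos: [438.1, 300.0, 38.4]
tcp_rot: [-3.138, 0.002, 1.57]
contact_force: [-0.9, -0.5, 0.7]
opening: 0.551
grasp_force: 0.0
```

play_rows(dp=[[0, 0, 0], [0, 0, 0], [0, 0, 0], [0, 0, 0], [0, 0, 0]], rot=[[0, 0, 0], [0, 0, 0], [0, 0, 0], [0, 0, 0], [0, 0, 0]], fingers=0.05)

```text
clock: 34.3
eef_pos: [440.1, 302.0, 42.0]
tcp_rot: [3.139, -0.001, 1.57]
contact_force: [-1.0, -1.2, 7.9]
opening: 0.234
grasp_force: 59.1
```

play_rows(dp=[[0, 0, 0], [0, 0, 0], [0, 0, 0], [0, 0, 0]], rot=[[0, 0, 0], [0, 0, 0], [0, 0, 0], [0, 0, 0]])

```text
clock: 34.63
eef_pos: [440.1, 302.0, 42.0]
tcp_rot: [3.139, -0.001, 1.57]
contact_force: [-0.9, -0.9, 7.9]
opening: 0.233
grasp_force: 59.1
```

play_rows(dp=[[0, 0, -0.5], [0, 0, -1.5], [0, 0, -2.5], [0, 0, -3.5], [0, 0, -4.5]], rot=[[0, 0, 0], [0, 0, 0], [0, 0, 0], [0, 0, 0], [0, 0, 0]])

```text
clock: 35.05
eef_pos: [438.7, 301.1, 222.9]
tcp_rot: [3.141, -0.0, 1.57]
contact_force: [1.7, 1.0, -2.8]
opening: 0.234
grasp_force: 59.3
```

play_rows(dp=[[0, 0, -0.8], [0, 0, -1], [0, 0, -1], [0, 0, -1], [0, 0, -1]], rot=[[0, 0, 0], [0, 0, 0], [0, 0, 0], [0, 0, 0], [0, 0, 0]])

```text
clock: 35.47
eef_pos: [438.1, 300.6, 258.5]
tcp_rot: [-3.139, 0.002, 1.57]
contact_force: [-0.8, 0.3, -2.6]
opening: 0.233
grasp_force: 59.5
```

play_rows(dp=[[-0.8, 0, 0], [-1.8, 0, 0], [-2.8, 0, 0], [-3.8, 0, 0], [-4.8, -0.03, 0]], rot=[[0, 0, 0], [0, 0, 0], [0, 0, 0], [0, 0, 0], [0, 0, 0]])

```text
clock: 35.88
eef_pos: [436.4, 107.5, 258.3]
tcp_rot: [-3.138, 0.001, 1.571]
contact_force: [1.0, -0.6, -2.0]
opening: 0.228
grasp_force: 59.3
```

play_rows(dp=[[-1, 0, 0], [-2, 0, 0], [-3, 0, 0], [-4, 0, 0], [-4.8, -0.03, 0]], rot=[[0, 0, 0], [0, 0, 0], [0, 0, 0], [0, 0, 0], [0, 0, 0]])

```text
clock: 36.3
eef_pos: [435.2, -85.0, 258.5]
tcp_rot: [-3.138, -0.0, 1.57]
contact_force: [1.9, 0.7, -2.1]
opening: 0.234
grasp_force: 59.3
```

play_rows(dp=[[-0.4, 0, 0], [-0.8, 0, 0], [-0.8, 0, 0], [-0.8, 0, 0], [-0.8, 0, 0]], rot=[[0, 0, 0], [0, 0, 0], [0, 0, 0], [0, 0, 0], [0, 0, 0]])

```text
clock: 36.72
eef_pos: [435.9, -114.0, 259.2]
tcp_rot: [-3.139, -0.001, 1.57]
contact_force: [-0.1, -0.2, -1.6]
opening: 0.231
grasp_force: 59.3
```

Run:
```python
from h import *
s,f=wshot("w9")
im=f["color"][:,:,::-1].copy()
cv2.imwrite("pics/w9.png",im)
```

```text
36.7167 [ 435.85621996 -114.02501108  259.17924503] [-3.13909476e+00 -1.04475593e-03  1.57001397e+00]
```

View pics/w9.png

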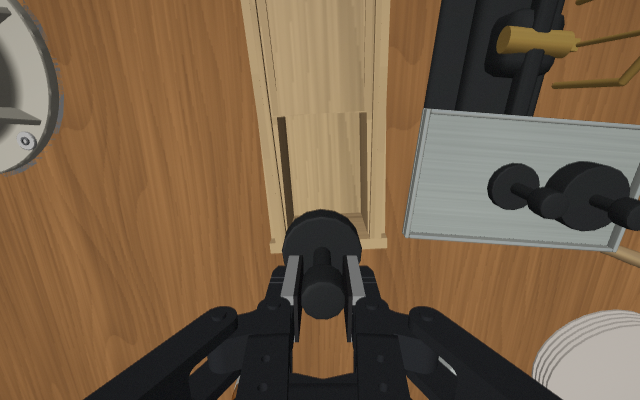

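Run:
```python
from h import *
a,b=wray(272,250,91),wray(386,244,91);print(a,b,(a+b)/2)
print("lid end",wray(277,118,91),wray(367,112,91)); print("upper rim corners",wray(243,0,91),wray(389,0,91))
```

```text
[ 380.24709196 -184.32818415   91.        ] [ 502.92245021 -177.26337073   91.        ] [ 441.58477109 -180.79577744   91.        ]
lid end [392.21798123 -46.70696475  91.        ] [476.66996355 -41.42212944  91.        ]
upper rim corners [368.09204688  49.45713646  91.        ] [491.29279146  49.17924914  91.        ]
```

play_rows(dp=[[0.05, 0.03, 0.6], [0.05, 0.03, 1.4], [0.05, 0.03, 2.2], [0.05, 0.03, 3], [0.05, 0.03, 3.6]], rot=[[0, 0, 0], [0, 0, 0], [0, 0, 0], [0, 0, 0], [0, 0, 0]])

```text
clock: 37.18
eef_pos: [436.8, -111.3, 114.2]
tcp_rot: [-3.14, -0.001, 1.572]
contact_force: [0.2, 0.0, -2.8]
opening: 0.232
grasp_force: 59.3
```

play_rows(dp=[[0, 0, 0.4], [0, 0, 0.8], [0, 0, 1.2], [0, 0, 1.4], [0, 0, 1.5]], rot=[[0, 0, 0], [0, 0, 0], [0, 0, 0], [0, 0, 0], [0, 0, 0]])

```text
clock: 37.6
eef_pos: [437.1, -111.7, 55.3]
tcp_rot: [-3.139, -0.001, 1.572]
contact_force: [-0.8, -0.1, -2.1]
opening: 0.232
grasp_force: 59.2
```

play_rows(dp=[[0, 0, 0.04], [0, 0, 0.08], [0, 0, 0.08]], rot=[[0, 0, 0], [0, 0, 0], [0, 0, 0]])

```text
clock: 37.85
eef_pos: [438.3, -112.6, 53.7]
tcp_rot: [3.141, 0.0, 1.571]
contact_force: [-0.7, 0.0, -2.9]
opening: 0.234
grasp_force: 59.2
```

play_rows(dp=[[0, 0, 0.05], [0, 0, 0.1], [0, 0, 0.1], [0, 0, 0.1]], rot=[[0, 0, 0], [0, 0, 0], [0, 0, 0], [0, 0, 0]])

```text
clock: 38.18
eef_pos: [438.1, -112.9, 50.0]
tcp_rot: [3.141, 0.0, 1.57]
contact_force: [-2.9, -0.2, 6.0]
opening: 0.23
grasp_force: 60.2
```

play_rows(dp=[[0, 0, 0], [0, 0, 0], [0, 0, 0], [0, 0, 0]], rot=[[0, 0, 0], [0, 0, 0], [0, 0, 0], [0, 0, 0]], fingers=0.42)

```text
clock: 38.52
eef_pos: [437.9, -112.7, 49.4]
tcp_rot: [3.141, 0.0, 1.57]
contact_force: [-0.2, -0.2, -0.0]
opening: 0.418
grasp_force: 0.0
```

play_rows(dp=[[0, 0, -0.4], [0, 0, -1.2], [0, 0, -2], [0, 0, -3], [0, 0, -4]], rot=[[0, 0, 0], [0, 0, 0], [0, 0, 0], [0, 0, 0], [0, 0, 0]])

```text
clock: 38.93
eef_pos: [437.0, -112.5, 210.6]
tcp_rot: [-3.14, -0.0, 1.57]
contact_force: [1.4, 0.3, -0.0]
opening: 0.42
grasp_force: 0.0
```

play_rows(dp=[[0, 0, 0], [0, 0, 0], [0, 0, 0]], rot=[[0, 0, 0], [0, 0, 0], [0, 0, 0]])

```text
clock: 39.18
eef_pos: [437.5, -112.6, 209.0]
tcp_rot: [3.142, 0.0, 1.57]
contact_force: [0.4, -0.8, -0.4]
opening: 0.42
grasp_force: 0.0
```

Run:
```python
from h import *
s,f=wshot("w10"); im=f["color"]
m=(im.max(2)<70).astype(np.uint8); n,l,st,c=cv2.connectedComponentsWithStats(m)
for i in range(1,n):
    if st[i,4]>200: print(st[i],c[i])
print(wproj([437.5,-113,70]),wproj([437.5,-113,23]))
```

```text
39.1833 [ 437.46038925 -112.57643328  209.04199538] [3.14155215e+00 2.06227577e-05 1.57035029e+00]
[  421     0   190   196 15324] [509.83437745  61.91431741]
[   0   36   19  124 1053] [ 9.08926876 98.5365622 ]
[ 267  122   21  134 1177] [277.73661852 181.15802889]
[ 301  161   44   47 1562] [322.59795134 183.62035851]
[ 516  176  124   84 6957] [586.74974845 213.47692971]
[   77   257   492   143 29885] [322.44912163 355.24611009]
[323.08824625 195.70162936] [323.00144881 182.83277418]
```

play_rows(dp=[[1, 0, 0], [2, 0, 0], [3, 0, 0], [4, -0.1, 0], [4.5, -0.2, 0]], rot=[[0, 0, 0], [0, 0, 0], [0, 0, 0], [0, 0, 0], [0, 0, 0]], fingers=0)

```text
clock: 39.65
eef_pos: [428.5, 70.3, 207.6]
tcp_rot: [-3.138, -0.001, 1.571]
contact_force: [0.2, 0.1, 0.5]
opening: -0.0
grasp_force: 0.0
```

play_rows(dp=[[1, 0, 0], [2, 0, 0], [3, -0.15, 0], [3.3, -0.15, 0], [3.3, -0.15, 0]], rot=[[0, 0, 0], [0, 0, 0], [0, 0, 0], [0, 0, 0], [0, 0, 0]])

```text
clock: 40.07
eef_pos: [422.8, 201.7, 207.6]
tcp_rot: [-3.139, 0.001, 1.574]
contact_force: [1.2, -0.1, 0.3]
opening: 0.002
grasp_force: 0.0
```

play_rows(dp=[[0, 0, 0.6], [0, 0, 1.2], [0, 0, 1.8], [0, 0, 2.4], [0, 0, 2.7]], rot=[[0, 0, 0], [0, 0, 0], [0, 0, 0], [0, 0, 0], [0, 0, 0]])

```text
clock: 40.48
eef_pos: [421.7, 197.1, 97.8]
tcp_rot: [-3.137, 0.003, 1.57]
contact_force: [-0.5, -0.7, -0.5]
opening: 0.002
grasp_force: 0.0
```

play_rows(dp=[[-0.2, 0, 0], [-0.4, 0, 0], [-0.6, 0, 0], [-0.8, 0, 0], [-0.8, 0, 0]], rot=[[0, 0, 0], [0, 0, 0], [0, 0, 0], [0, 0, 0], [0, 0, 0]])

```text
clock: 40.9
eef_pos: [424.2, 165.7, 102.1]
tcp_rot: [3.141, -0.0, 1.569]
contact_force: [-0.3, 0.6, 0.1]
opening: -0.001
grasp_force: 0.0
```

play_rows(dp=[[-0.2, 0.01, 0.05], [-0.4, 0.02, 0.05], [-0.6, 0.03, 0.05], [-0.8, 0.04, 0.05], [-1, 0.05, 0.05]], rot=[[0, 0, 0], [0, 0, 0], [0, 0, 0], [0, 0, 0], [0, 0, 0]])

```text
clock: 41.32
eef_pos: [426.4, 126.9, 99.6]
tcp_rot: [3.141, -0.001, 1.57]
contact_force: [-1.1, 3.4, 2.0]
opening: -0.002
grasp_force: 1.1
```

play_rows(dp=[[-0.2, 0.01, 0], [-0.4, 0.02, 0], [-0.6, 0.03, 0], [-0.8, 0.04, 0], [-1, 0.05, 0]], rot=[[0, 0, 0], [0, 0, 0], [0, 0, 0], [0, 0, 0], [0, 0, 0]])

```text
clock: 41.73
eef_pos: [427.9, 86.5, 99.3]
tcp_rot: [-3.142, -0.0, 1.57]
contact_force: [0.0, 2.2, 1.9]
opening: -0.001
grasp_force: 1.2
```

Run:
```python
from h import *
s,f=wshot("w11"); print(s["contact_force"])
from rig import optics
t=optics.grab_frame("top")["color"]; cv2.imwrite("pics/top11.png",t[:,:,::-1])
t0=cv2.imread("pics/top0.png")
d=cv2.absdiff(t[:,:,::-1].copy(),t0)[200:250,245:365].sum(2); 
print(np.round(d.mean(0)[::4]).astype(int))
```

```text
41.7333 [427.86503087  86.53302115  99.26493796] [-3.14150779e+00 -1.49531148e-05  1.57024548e+00]
[0.04115736 2.22906168 1.91518875]
[ 65  82  93  68  68  71  82  64  88 103  45  64  97  78   8  10   9   9
   9  13  12  12  13  38  70  14   7   6   5   7]
```

play_rows(dp=[[-0.2, 0.01, 0], [-0.4, 0.02, 0], [-0.6, 0.03, 0], [-0.8, 0.04, 0], [-1, 0.05, 0]], rot=[[0, 0, 0], [0, 0, 0], [0, 0, 0], [0, 0, 0], [0, 0, 0]])

```text
clock: 42.25
eef_pos: [429.7, 46.5, 99.2]
tcp_rot: [-3.141, 0.0, 1.57]
contact_force: [-0.1, 1.6, -0.6]
opening: -0.0
grasp_force: 0.4
```

play_rows(dp=[[-0.1, 0, 0], [-0.2, 0.01, 0], [-0.3, 0.01, 0], [-0.4, 0.02, 0], [-0.5, 0.02, 0]], rot=[[0, 0, 0], [0, 0, 0], [0, 0, 0], [0, 0, 0], [0, 0, 0]])

```text
clock: 42.67
eef_pos: [430.8, 27.1, 99.3]
tcp_rot: [3.141, -0.0, 1.57]
contact_force: [1.3, 1.7, -0.4]
opening: -0.005
grasp_force: 0.7
```

Now slowly, watching the force.

play_rows(dp=[[-0.05, 0, 0], [-0.1, 0, 0], [-0.15, 0, 0], [-0.2, 0.01, 0]], rot=[[0, 0, 0], [0, 0, 0], [0, 0, 0], [0, 0, 0]])

```text
clock: 43.0
eef_pos: [431.2, 19.3, 99.4]
tcp_rot: [3.141, -0.0, 1.571]
contact_force: [0.8, 1.6, 0.1]
opening: 0.004
grasp_force: 1.0
```

play_rows(dp=[[-0.03, 0, 0], [-0.06, 0, 0], [-0.09, 0, 0], [-0.1, 0, 0]], rot=[[0, 0, 0], [0, 0, 0], [0, 0, 0], [0, 0, 0]])

```text
clock: 43.33
eef_pos: [431.3, 18.5, 99.5]
tcp_rot: [3.141, -0.006, 1.567]
contact_force: [0.1, 32.7, 1.9]
opening: -0.001
grasp_force: 16.3
```

play_rows(dp=[[0.2, 0, 0], [0.5, 0, 0], [0.8, 0, 0], [1, 0, -0.5], [1, 0, -1.5]], rot=[[0, 0, 0], [0, 0, 0], [0, 0, 0], [0, 0, 0], [0, 0, 0]])

```text
clock: 43.75
eef_pos: [427.8, 55.9, 156.6]
tcp_rot: [-3.133, 0.001, 1.571]
contact_force: [0.3, -0.8, 0.0]
opening: 0.002
grasp_force: 0.0
```

play_rows(dp=[[1, -0.5, -1], [2, -0.5, -2], [3, -0.5, -3], [4, -0.5, -4], [4, -0.5, -4]], rot=[[0, 0, 0], [0, 0, 0], [0, 0, 0], [0, 0, 0], [0, 0, 0]])

```text
clock: 44.17
eef_pos: [410.6, 201.7, 306.5]
tcp_rot: [3.141, 0.001, 1.57]
contact_force: [0.8, -0.2, -0.8]
opening: -0.002
grasp_force: 0.0
```

play_rows(dp=[[3.5, 0, 0], [3.5, 0, 0], [3.5, 0, 0], [3.5, 0, 0], [3.5, 0, 0]], rot=[[0, 0, 0], [0, 0, 0], [0, 0, 0], [0, 0, 0], [0, 0, 0]])

```text
clock: 44.58
eef_pos: [411.0, 343.6, 304.3]
tcp_rot: [-3.141, 0.0, 1.574]
contact_force: [0.2, -0.1, 0.1]
opening: -0.003
grasp_force: 0.0
```

play_rows(dp=[[0, 0, 0], [0, 0, 0], [0, 0, 0], [0, 0, 0], [0, 0, 0]], rot=[[0, 0, 0], [0, 0, 0], [0, 0, 0], [0, 0, 0], [0, 0, 0]])

```text
clock: 45.0
eef_pos: [411.7, 339.8, 305.0]
tcp_rot: [3.141, 0.0, 1.569]
contact_force: [0.0, 1.1, 0.2]
opening: -0.002
grasp_force: 0.0
```

Run:
```python
from h import *
from rig import optics,telemetry
f=lambda s:cv2.resize(s[135:260,180:330],(430,358),interpolation=3)
g=lambda n:np.ascontiguousarray(optics.grab_frame(n)["color"][:,:,::-1])
sd,tp=g("side"),g("top");cv2.imwrite("pics/sideF.png",sd);cv2.imwrite("pics/topF.png",tp)
s0=f(cv2.imread("pics/side0.png"));s7=f(cv2.imread("pics/side7.png"));b=f(sd)
def match(a,b,box,p=40):
    x0,y0,x1,y1=box; t=a[y0:y1,x0:x1]; m=cv2.matchTemplate(b[y0-p:y1+p,x0-10:x1+10],t,cv2.TM_CCOEFF_NORMED)
    _,v,_,l=cv2.minMaxLoc(m); return v,l[0]-10,l[1]-p
print(match(s0,b,(270,255,330,318)),match(s7,b,(230,150,330,318)),telemetry.sense()["contact_force"])
t0=cv2.imread("pics/top0.png")
# cleat template search along the box in top view
t=t0[212:242,260:276]; m=cv2.matchTemplate(tp[200:252,262:345],t,cv2.TM_CCOEFF_NORMED); _,v,_,l=cv2.minMaxLoc(m)
u,w=l[0]+262+8.5,l[1]+200+14.5; print("cleat",v,u,w,ray("top",u,w,121))
```

```text
(0.9498985409736633, 0, 0) (0.995301365852356, 0, 0) [-1.07933078  0.36604809  0.71027865]
cleat 0.8475777506828308 306.5 224.5 [429.07260779  -1.16348763 121.        ]
```

```bash
python3 -c "
from rig import r
print(r.sign_off())"
```

```text
the job is handed in; nothing more can be done
None
```

I weighed the two tins present (low and middle) at about 625 g: the 500 g and 125 g weights level the beam, the 250 g weight is in the box, and the lid stopped hard at 32 N of push. The job is handed in, but no verdict came back. I confirmed level by matching side-camera images against the empty balance. I did not measure the last gap at the lid's end wall.

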